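# Put the film away and park the winder drum heavy side down

## Robot

A 6-joint arm with a two-finger parallel gripper is mounted at the origin on the work surface. World frame = base frame: x ahead of the robot, y to its left, z up, the work surface at z = 0. Lengths are in m, angles in rad, forces in N, time in s.
With the tool pointing down it reaches from about 0.35 to 0.975 m from the base axis. Payload 17.4 kg.
Tool frame: the origin (TCP) lies at the very end of the fingers, on their centre line; the grasp point (between the pads) lies 19 mm behind it; z points along the fingers, x is the direction in which the jaws open and shut, and the axes are right-handed (so a half turn about z gives the same grasp; the last joint's range is limited). The gripper opens to 85 mm and grips with 20 to 120 N. Pads are 22 mm wide; open, the fingers measure 114 mm over their backs; the gripper's body (76 mm by 85 mm) begins 54 mm behind the grasp point. The pads swing forward as they close: fully open they stand 13 mm farther back than shut.
Start: joints at [-1.21, 0.116, 1.442, -0, 1.584, -0.038], TCP at [0.262, -0.622, 0.203] pointing down, gripper open.
Joint ranges: [-2.83, 2.83], [-0.83, 2.19], [0.07, 2.5], [-1.14, 4.28], [0.01, 3], [-2.97, 2.97]. Speed limits (rad/s): [1.89, 1.89, 2.22, 3.14, 3.14, 3.14].

## Interface

Orientations are given as a unit quaternion [x, y, z, w].
In Python, from bench import env, optics gives the robot as it stands.
- The arm moves only by the tool apply_moves, never from a script. Its argument "deltas" is a list that holds one entry, the list of rows, each a list of 5 numbers: the closure, from 0 (fully open) to 1 (shut), then the shift along the world's x, y, z in cm, then the turn about the world's z in rad. In form: [[[gripper, tx, ty, tz, twist], ...]]. A call has exactly 5 rows; each row shifts and turns the pose as measured when the row begins; what a row does not reach is not made up. A row lasts 1/12 s, in which the tool goes at most 41.7 mm and 7.16 degrees, less where a joint would pass 70% of its speed; a pose out of reach is approached as far as the arm can. A call is refused whole if a number of a shift passes 4.17 or a number of a turn 0.125, either way. A call with a gripper value outside its range is refused whole. The fingers move at their own pace and stop on an object; "force" is the grip in N (left out, the last holds). Time passes only in rows, so rows that do not move let the fingers close, or fill a call up. It gives the time, the measured TCP pose, the force and the opening at its end, in the units of the state.
- env.state(): the state, without advancing time (a new reading comes with each control period).
- optics.get_image(name): name is "scene" or "side" or "wrist"; returns a dict with "frame" (420x560x3 uint8, blue, green, red), "fx", "fy", "cx", "cy" (pixels), "R" (3x3) and "t" (3): a world point X has camera coordinates R X + t; the wrist camera has in their place "T_tool_cam" (4x4, takes a point from camera to tool coordinates, whose origin is the TCP and whose axes are the tool frame's). Camera axes: x right, y down, z forward; pixel columns grow to the right and rows downward; lengths in m; the calibration is good to about 2 mm. A picture is of the moment at which its call begins: read the wrist's pose just before it. There is no depth.
- env.job_done(): hands the job in, once; it reports no verdict.
The state is a dict: "t": time; "qpos": joint angles; "joint_vel": joint speeds; "tau": joint torques, N m; "position": TCP position; "orientation": TCP orientation; "contact_force": force on the tool from outside, world axes, zero at the start; "ft_torque": the same for the moment, N m; "finger_gap": opening from 0.0 (shut) to 1.0 (fully open).
Only numpy, scipy, OpenCV 4.12 (cv2) and the standard library are available. Lean on these libraries where they do the work, as an engineer would, in place of code of your own. Each camera call takes 0.05 s, during which the arm holds its last target.

## Task

Close down the film winder for the night: lay the small carton of film in the winder's open drawer, let go of it and slide the drawer fully home. Then take the drum's knob and turn the drum until the heavy side hidden inside it, which cannot be seen but can be felt as you turn, is lowest on the sloping front, and finish while still gripping the knob and holding the drum still there, so that I can lock it. Leave the other things on the desk where they are.

Things in the scene. Friction and masses are not known exactly. Their poses are not given: they have to be found in the camera images.
- film_center (a point): Centre of the loose carton of film, a closed box 78 mm long (its x axis), 46 mm wide (y), 30 mm high (z), about 0.1 kg, plain brown cardboard with a pale strip on top, lying flat on the desk; grip it across its 46 mm width.
- drawer_floor (a point): Centre of the drawer's inner floor, in the foot of the film winder; 12 mm above the desk. Inside, the drawer is 130 mm (x) by 150 mm (y), walls 40 mm above this floor; outer face of its front 82 mm from here along -x, top edge 65 mm above the desk. x points into the winder, z up. It starts open enough to lower the carton in, lengthwise along x.
- drawer_bar (a point): Middle of the drawer's pull, a round steel bar about 90 mm long along the winder's y, 10 mm thick, 35 mm out from the drawer's front face and 36 mm above the desk; pushing it along +x (this point's x axis) shuts the drawer.
- drawer (a joint): How far the drawer stands open, in m: 0 is fully home, 0.135 fully out. It slides with about 2 N of friction.
- drum_seat (a point): Where the drum's axis meets the sloping front of the winder (grey and white desk machine, 190 mm wide, 180 deep, 181 high, standing fast), 126 mm above the desk, 85 mm behind the winder's lower front edge. z is the drum's axis, out of the front: up and towards the robot, 40 degrees from vertical. x points up the slope; y level, across.
- drum_knob (a point): Grip point of the drum's knob, on the axis 61 mm out from drum_seat. The knob is a black bar 60 mm long (x), 18 mm thick (y), its top 72 mm out from the sloping front, on a closed metal drum 104 mm across whose face is 37 mm out. z points out along the axis. Fingers come in along the axis and close across the 18 mm. Turns with the drum.
- drum (a joint): Angle of drum and knob, rad, counter-clockwise as seen facing the front; 0: bar straight up the slope; no limit; says nothing of the heavy side. Friction of 0.17 N m keeps the drum where it is left. The lump inside, 33 mm off the axis at an unknown angle to the bar, adds up to 0.10 to 0.14 N m: resists while being raised, helps while lowered, nil when lowest or highest.

How it is judged:
On the way, in this order (a step that is already met when the one before it is completed fails the run):
1. the carton lies in the drawer, let go (x of film_center in the frame of drawer_floor between -0.055 and 0.055 m and y of film_center in the frame of drawer_floor between -0.065 and 0.065 m and z of film_center in the frame of drawer_floor below 0.03 m and contact force between the fingers and film below 0.1 N and linear speed of film below 0.05 m/s), for 0.2 s.
2. the drawer is fully home with the carton in it (x of film_center in the frame of drawer_floor between -0.055 and 0.055 m and y of film_center in the frame of drawer_floor between -0.065 and 0.065 m and z of film_center in the frame of drawer_floor below 0.03 m and value of joint drawer below 0.006 m), for 0.2 s.
3. the drum is held with its heavy side lowest (x of slug_c0 in the frame of drum_seat below -0.031 m and contact force between the fingers and drum above 3 N and velocity of joint drum between -0.1 and 0.1 rad/s), for 0.2 s.
At the end, for the whole second after the job is handed in: The carton lies in the drawer, the drawer is within 6 mm of fully home, the hidden heavy side of the drum is within 20 degrees of straight down the slope, and the fingers still grip the knob (over 3 N) with the drum at rest (under 0.1 rad/s) (all of step 2 and all of step 3); the arm keeps its last pose, push and grip.
It fails at once if another thing on the desk was moved more than 30 mm (distance of any of can, stapler, mug, pad, book, tape from where it was at the start of the episode above 0.03 m).
It also fails if it takes over 72 s, if anything falls off the work surface, if the arm or the gripper's body presses on something with over 40 N, if the wrist force passes 120 N, or if a joint passes its speed limit or range.

## Working session

There is one attempt and no reset: what is moved stays moved. The work goes in short steps, Python scripts to look and compute and a tool call to move; the robot and the scene stay as the last step left them, time stands still between calls to the robot, and variables do not carry over. Pictures are saved under pics/ and viewed, and the job is handed in when it is done.

Besides the shell and the picture viewer there is one more tool, called after "Call:" as name([rows], argument=value, ...), one row to a line, values as JSON. apply_moves: Moves the arm, as the interface text tells. Its arguments: {"type":"object","properties":{"deltas":{"type":"array"},"force":{"type":"number"}},"required":["deltas"]}

```bash
ls -a; mkdir -p pics; python3 - <<'E'
from bench import env, optics
import cv2
print(env.state())
for n in ["scene","side","wrist"]:
    d=optics.get_image(n); cv2.imwrite(f"pics/{n}0.png",d["frame"])
    print(n,{k:v for k,v in d.items() if k!="frame"})
E
```

```text
.
..
pics
{'t': 0.0, 'qpos': array([-1.20978818e+00,  1.16479514e-01,  1.44229791e+00,  4.76487900e-06,
        1.58396694e+00, -3.77804360e-02]), 'joint_vel': array([-1.03450109e-03, -1.52447929e-03,  1.68946081e-03, -5.99514899e-05,
       -1.00142060e-04,  9.27253525e-04]), 'tau': array([ 1.50311207e-03, -7.32002664e+01, -6.32476616e+01,  8.57790383e-05,
        6.35784949e-03,  2.90314188e-05]), 'position': array([ 0.26202955, -0.62182049,  0.20244628]), 'orientation': array([ 8.33157207e-01, -5.53035928e-01, -4.66013508e-04, -3.38295805e-04]), 'contact_force': array([-0.31194588,  0.08278809,  0.01487035]), 'ft_torque': array([ 0.00197027,  0.00792756, -0.0798504 ]), 'finger_gap': 0.9976739875052953}
scene {'fx': 521.476080171095, 'fy': 521.476080171095, 'cx': 283.6003162702405, 'cy': 211.51923358687915, 'R': array([[-0.65717945,  0.75373358,  0.00092898],
       [ 0.39482072,  0.3452931 , -0.8514043 ],
       [-0.64205278, -0.55915862, -0.52450916]]), 't': array([ 0.4078053 , -0.11869746,  1.33264659])}
side {'fx': 475.0425626491784, 'fy': 475.0425626491784, 'cx': 279.66638706168993, 'cy': 209.08006690100353, 'R': array([[-0.98296855, -0.18247683, -0.02179553],
       [-0.08079223,  0.53561486, -0.84058868],
       [ 0.16506197, -0.82451132, -0.54123528]]), 't': array([0.57681601, 0.16519029, 0.85259959])}
wrist {'fx': 311.94626146466715, 'fy': 311.94626146466715, 'cx': 281.7204377561121, 'cy': 207.96121953729877, 'T_tool_cam': array([[ 9.99998875e-01,  6.69953851e-04, -1.34212462e-03,
        -2.20738871e-06],
       [-2.65602791e-04,  9.59665774e-01,  2.81143258e-01,
        -7.13471335e-02],
       [ 1.47634407e-03, -2.81142585e-01,  9.59664872e-01,
        -1.70948320e-01],
       [ 0.00000000e+00,  0.00000000e+00,  0.00000000e+00,
         1.00000000e+00]])}
```

View pics/scene0.png

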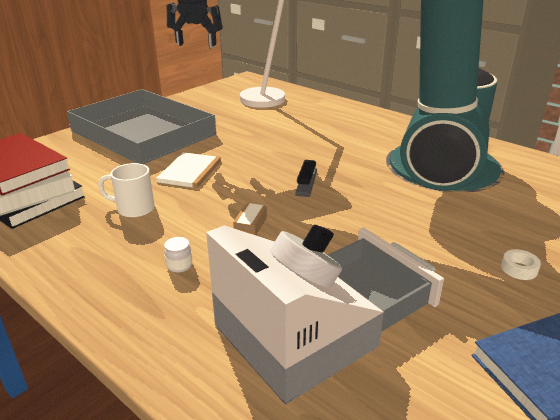

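View pics/side0.png

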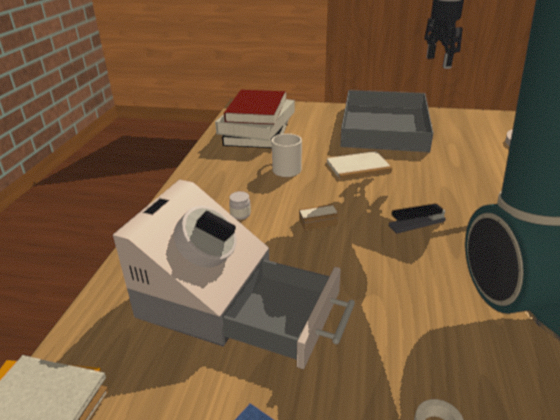

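View pics/wrist0.png

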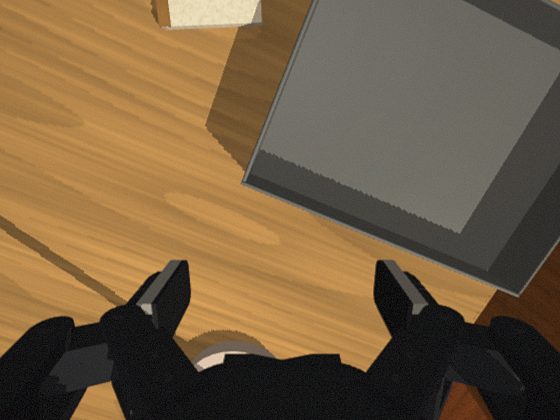

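Scene view: the winder is at about (300,300) with its drawer open to the right, and the carton at (250,217) is partly hidden by the winder. Side view: carton at (319,213), knob at (215,226), pull bar at (342,322). The wrist view shows only the tray. Next I'll enlarge the crops to pick matching points.

```bash
cat > h.py <<'E'
import numpy as np, cv2
from bench import env, optics
from scipy.spatial.transform import Rotation as Rn
def cams(n,st=None):
    d=optics.get_image(n)
    return d
def P(d,st=None):
    K=np.array([[d["fx"],0,d["cx"]],[0,d["fy"],d["cy"]],[0,0,1]])
    if "R" in d: R,t=d["R"],d["t"]
    else:
        T=np.eye(4);T[:3,:3]=Rn.from_quat(st["orientation"]).as_matrix();T[:3,3]=st["position"]
        W=np.linalg.inv(T@d["T_tool_cam"]);R,t=W[:3,:3],W[:3,3]
    return K@np.c_[R,np.reshape(t,(3,1))]
def tri(P1,u1,P2,u2):
    X=cv2.triangulatePoints(P1,P2,np.float64(u1).reshape(2,1),np.float64(u2).reshape(2,1))[:,0];X=X[:3]/X[3]
    e=[np.hypot(*((p@np.r_[X,1])[:2]/(p@np.r_[X,1])[2]-u)) for p,u in((P1,u1),(P2,u2))]
    return X,np.round(e,1)
def proj(Pm,X):
    q=Pm@np.r_[X,1];return q[:2]/q[2]
def onz(Pm,u,z):
    A=Pm[:,:3];
    M=np.c_[Pm[:,0],Pm[:,1],-np.r_[u,1]]
    s=np.linalg.solve(M,-(Pm[:,2]*z+Pm[:,3]));return np.r_[s[:2],z]
def crop(f,x0,y0,x1,y1,s,name):
    c=cv2.resize(f[y0:y1,x0:x1],None,fx=s,fy=s,interpolation=cv2.INTER_CUBIC)
    for x in range((x0//20+1)*20,x1,20):
        cv2.line(c,((x-x0)*s,0),((x-x0)*s,6),(0,0,255),1);cv2.putText(c,str(x),((x-x0)*s-8,16),0,.35,(0,0,255),1)
    for y in range((y0//20+1)*20,y1,20):
        cv2.line(c,(0,(y-y0)*s),(6,(y-y0)*s),(0,0,255),1);cv2.putText(c,str(y),(8,(y-y0)*s+4),0,.35,(0,0,255),1)
    cv2.imwrite("pics/"+name,c)
E
python3 - <<'E'
from h import *
a=cv2.imread("pics/scene0.png");b=cv2.imread("pics/side0.png")
crop(a,200,190,450,390,3,"c1.png");crop(b,110,170,370,370,3,"c2.png")
E
```

```text
(no output)
```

View pics/c1.png

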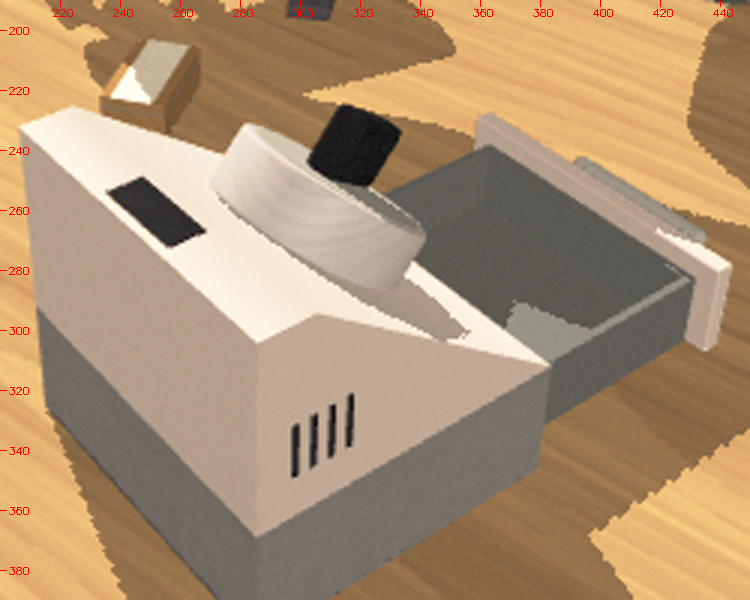

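View pics/c2.png

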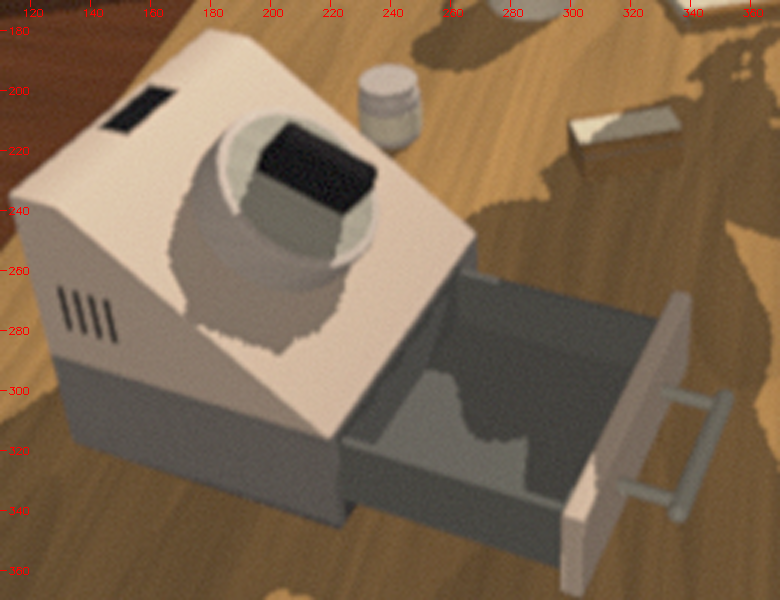

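```bash
python3 - <<'E'
from h import *
s=optics.get_image("scene");q=optics.get_image("side");Ps,Pq=P(s),P(q)
for n,(a,b) in dict(A=((258,343),(8,193)),B=((318,313),(55,208)),C=((550,365),(330,437)),D=((72,107),(250,38)),E=((22,130),(208,30)),
 plateV=((730,268),(582,520)),plateF=((495,112),(690,293)),bar1=((580,160),(725,393)),bar2=((705,240),(680,515)),
 c1=((150,40),(668,107)),c2=((193,45),(683,128)),c3=((152,105),(583,143)),c4=((112,98),(570,122)),
 # match alt
 ca=((150,40),(683,128)),cb=((193,45),(583,143)),cc=((152,105),(570,122)),cd=((112,98),(668,107))).items():
    u=np.array([200,190])+np.array(a)/3; v=np.array([110,170])+np.array(b)/3
    X,e=tri(Ps,u,Pq,v);print(n,np.round(X*1000,1),e)
for n,d in(("scene",s),("side",q)): print(n,-d["R"].T@d["t"])
E
```

```text
A [816.9 174.6 181.9] [0.2 0.2]
B [787.2 181.2 181.1] [0.3 0.3]
C [641.1 212.   71.2] [0. 0.]
D [746.9  -5.4 180.2] [0.2 0.2]
E [776.   -9.3 180.4] [0.2 0.2]
plateV [504.4 240.1  64. ] [0.3 0.4]
plateF [465.2  63.5  68.3] [0.3 0.4]
bar1 [439.8 112.5  40.2] [0.4 0.5]
bar2 [457.9 205.9  38. ] [0.3 0.4]
c1 [ 500.1 -199.4   31.4] [0.3 0.3]
c2 [ 486.4 -170.6   32.4] [0.3 0.3]
c3 [ 557.3 -142.2   29.8] [0. 0.]
c4 [ 570.5 -166.4   31.5] [0. 0.]
ca [ 487.3 -210.    15. ] [3.  3.4]
cb [ 549.2 -105.6   73. ] [6.6 7.4]
cc [ 567.6 -133.9   44.8] [2.9 3.1]
cd [ 506.9 -239.5  -14.4] [6.4 7.1]
scene [1.17049493 0.4787697  0.59754697]
side [0.43960632 0.7197552  0.61288607]
```

```bash
cat >> h.py <<'E'
def wfit():
    M=np.array([[180,95],[150,95],[150,-95],[180,-95]])/1e3
    W=np.array([[816.9,174.6],[787.2,181.2],[746.9,-5.4],[776,-9.3]])/1e3
    mc,wc=M.mean(0),W.mean(0)
    H=(M-mc).T@(W-wc);U,S,V=np.linalg.svd(H);R=V.T@U.T
    return R,wc-R@mc
R2,t2=wfit()
R3=np.eye(3);R3[:2,:2]=R2;t3=np.r_[t2,0]
def w2(X): return R3@np.asarray(X)+t3
th=np.deg2rad(40)
ax=np.array([-np.sin(th),0,np.cos(th)]);ux=np.array([np.cos(th),0,np.sin(th)])
seat=np.array([.085,0,.126])
E
cat > ov.py <<'E'
from h import *
import sys
print("yaw",np.degrees(np.arctan2(R2[1,0],R2[0,0])),"origin",t2,"seat",w2(seat),"knob",w2(seat+.061*ax),"axis",R3@ax)
for n,(x0,y0,x1,y1),o in(("scene",(200,190,450,390),"o1.png"),("side",(110,170,370,370),"o2.png")):
    d=optics.get_image(n);Pm=P(d);f=cv2.resize(d["frame"],None,fx=3,fy=3,interpolation=cv2.INTER_CUBIC)
    def L(pts,c):
        p=np.array([proj(Pm,w2(X))*3 for X in pts]).round().astype(int);cv2.polylines(f,[p],False,c,1)
    for y in(-.095,.095): L([(0,y,0),(0,y,.055),(.15,y,.181),(.18,y,.181),(.18,y,0),(0,y,0)],(0,255,0))
    L([(0,-.095,.0547),(0,.095,.0547)],(0,255,0))
    ci=lambda h,r:[seat+h*ax+r*np.cos(a)*ux+r*np.sin(a)*np.array([0,1,0]) for a in np.linspace(0,6.3,40)]
    L(ci(.037,.052),(255,0,0));L(ci(0.0,.052),(255,255,0))
    for phi in np.deg2rad([float(sys.argv[1])]):
        b=np.cos(phi)*ux+np.sin(phi)*np.array([0,1,0]);c=np.cross(ax,b)
        L([seat+.072*ax+i*.03*b+j*.009*c for i,j in((1,1),(1,-1),(-1,-1),(-1,1),(1,1))],(0,0,255))
        L([seat+.037*ax+i*.03*b+j*.009*c for i,j in((1,1),(1,-1),(-1,-1),(-1,1),(1,1))],(0,165,255))
    cv2.imwrite("pics/"+o,f[y0*3:y1*3,x0*3:x1*3])
E
python3 ov.py 60
```

```text
yaw -12.307423244219327 origin [0.62054204 0.1204459 ] seat [0.70358856 0.10232756 0.126     ] knob [0.66527965 0.11068545 0.17272871] axis [-0.62801504  0.13701466  0.76604444]
```

View pics/o1.png

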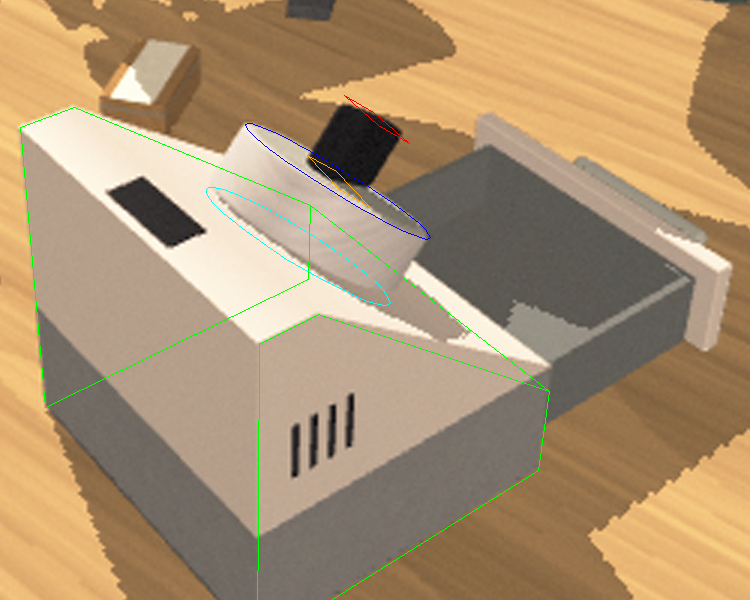

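View pics/o2.png

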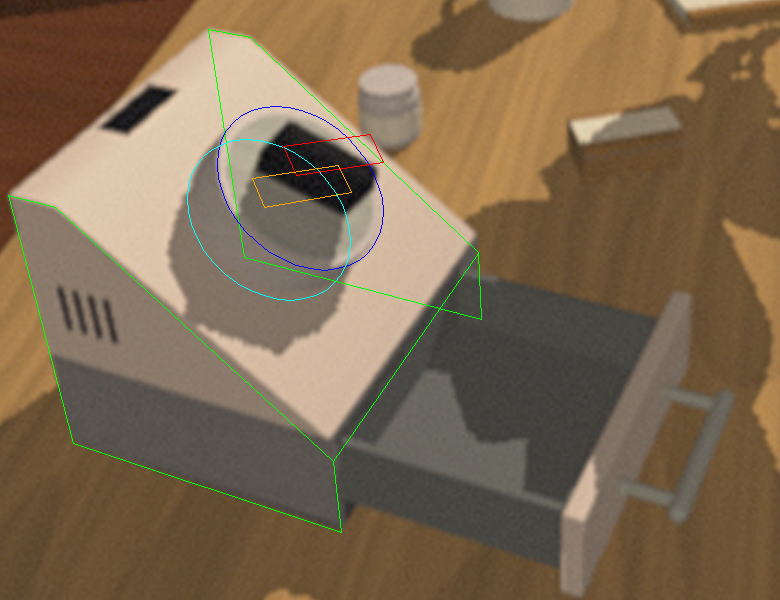

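Call:
apply_moves([
  [[0, 2.1, 3.5, 0.5, 0], [0, 2.1, 3.5, 0.5, 0], [0, 2.1, 3.5, 0.5, 0], [0, 2.1, 3.5, 0.5, 0], [0, 2.1, 3.5, 0.5, 0]],
], force=30)

```text
t: 0.77
position: [0.3645, -0.4459, 0.2247]
orientation: [0.831, -0.557, -0.002, -0.001]
contact_force: [0.1, -0.6, 1.3]
finger_gap: 1.002
```

Call:
apply_moves([
  [[0, 2.1, 3.5, 0.5, 0], [0, 2.1, 3.5, 0.5, 0], [0, 2.1, 3.5, 0.5, 0], [0, 2.1, 3.5, 0.5, 0], [0, 2.1, 3.5, 0.5, 0]],
])

```text
t: 1.18
position: [0.4688, -0.2672, 0.251]
orientation: [0.83, -0.557, -0.001, -0.001]
contact_force: [0.4, -0.3, 0.7]
finger_gap: 1.001
```

```bash
python3 - <<'E'
from h import *
st=env.state();d=optics.get_image("wrist");cv2.imwrite("pics/w1.png",d["frame"]);np.save("w1P.npy",P(d,st))
print(st["position"],st["orientation"])
Pm=P(d,st)
for n,X in dict(c1=[.5001,-.1994,.0314],c2=[.4864,-.1706,.0324],c3=[.5573,-.1422,.0298],c4=[.5705,-.1664,.0315]).items(): print(n,proj(Pm,X))
E
```

```text
[ 0.46876994 -0.26715021  0.25095095] [ 8.30257367e-01 -5.57378446e-01 -1.23632087e-03 -6.66749371e-04]
c1 [240.91771383 130.80231376]
c2 [214.68846337 132.32854843]
c3 [211.66674534  64.25133161]
c4 [235.04482812  61.1028698 ]
```

View pics/w1.png

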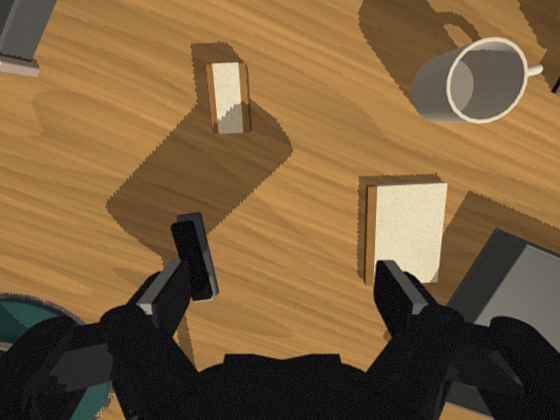

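Wrist view: the carton's pale strip has corners near (213,63), (240,62), (250,133) and (217,134), which agrees with the triangulated points. I'll work out its pose on the top plane.

```bash
python3 - <<'E'
from h import *
a=cv2.imread("pics/w1.png");crop(a,180,40,280,150,6,"w1c.png")
E
```

```text
(no output)
```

View pics/w1c.png

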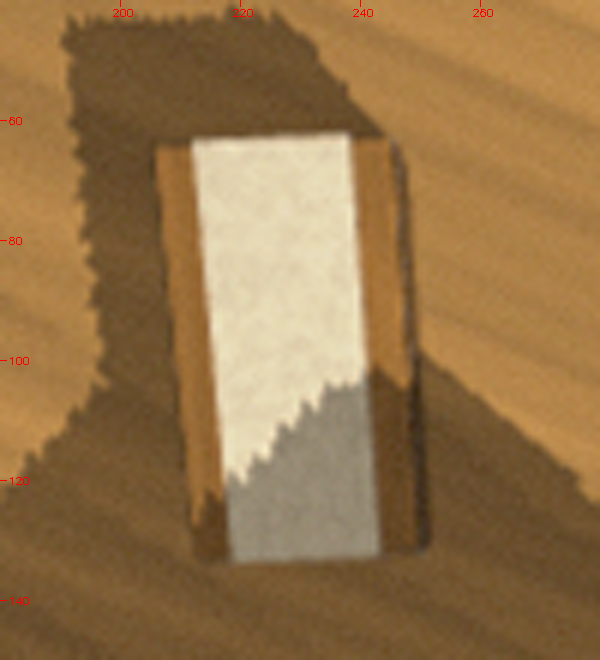

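```bash
python3 - <<'E'
from h import *
Pm=np.load("w1P.npy")
X=[onz(Pm,np.array(u),.030) for u in((206,64.5),(245,63),(249.5,132),(212.5,133.5))]
X=np.array(X);print(X.mean(0));print(np.diff(np.r_[X,X[:1]],axis=0)*1e3)
for a,b in((3,0),(2,1)):
    v=X[b]-X[a];print(np.degrees(np.arctan2(v[1],v[0])),np.linalg.norm(v))
E
```

```text
[ 0.52850818 -0.17282263  0.03      ]
[[ 18.53400152 -41.15206296   0.        ]
 [-70.47717105 -32.03218406   0.        ]
 [-18.85785809  41.3192222    0.        ]
 [ 70.80102762  31.86502481   0.        ]]
24.230815605807283 0.07764126041177298
24.442005087153568 0.07741506607254779
```

Call:
apply_moves([
  [[0, 2, 3.2, -2, 0.035], [0, 2, 3.2, -3, 0], [0, 2, 3.1, -3, 0], [0, 0, 0, -3.5, 0], [0, 0, 0, -3.5, 0]],
])

```text
t: 1.65
position: [0.53, -0.173, 0.1166]
orientation: [0.843, -0.538, 0.008, -0.003]
contact_force: [0.7, -1.1, -0.5]
finger_gap: 0.996
```

```bash
python3 - <<'E'
from h import *
st=env.state();d=optics.get_image("wrist");cv2.imwrite("pics/w2.png",d["frame"])
print(st["position"],st["orientation"], np.degrees(2*np.arctan2(st["orientation"][1],st["orientation"][0])))
E
```

```text
[ 0.52999985 -0.17300767  0.11659736] [ 0.84276597 -0.53821505  0.00768852 -0.00331153] -65.12698891567975
```

View pics/w2.png

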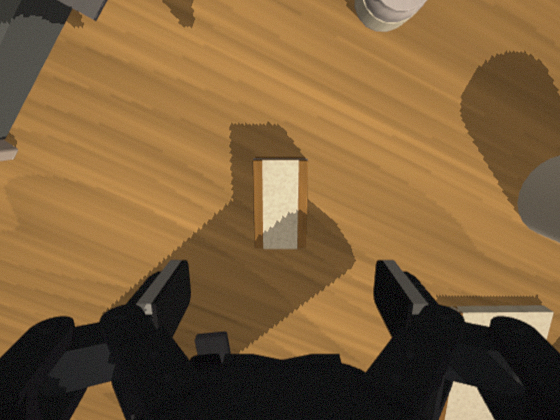

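The carton is upright in the wrist view, x 254–307 and centred at 280, so it lines up with the fingers. Descending.

Call:
apply_moves([
  [[0, -0.1, 0, -3, -0.01], [0, 0, 0, -3, 0], [0, 0, 0, -2.6, 0], [0, 0, 0, -1.4, 0], [0, 0, 0, -0.4, 0]],
])

```text
t: 2.12
position: [0.5257, -0.1724, 0.0031]
orientation: [0.84, -0.543, 0.003, -0.002]
contact_force: [0.1, -0.5, 0.1]
finger_gap: 1.0
```

Call:
apply_moves([
  [[0.3, 0.2, 0, 0.2, 0], [1, 0, 0, 0.1, 0], [1, 0, 0, 0, 0], [1, 0, 0, 0, 0], [1, 0, 0, 0, 0]],
], force=30)

```text
t: 2.53
position: [0.5298, -0.1741, 0.0118]
orientation: [0.84, -0.543, 0.005, -0.003]
contact_force: [-0.4, -0.6, -0.2]
finger_gap: 0.296
```

Call:
apply_moves([
  [[1, 0, 0, 0, 0], [1, 0, 0, 2, 0], [1, 0, 0, 3, 0], [1, 0, 0, 3, 0], [1, 0, 0, 3, 0]],
])

```text
t: 2.95
position: [0.5268, -0.1729, 0.1212]
orientation: [0.84, -0.543, 0.001, -0.002]
contact_force: [1.2, -1.0, -0.4]
finger_gap: 0.0
```

The fingers closed to 0, so the grasp missed. Taking a look.

```bash
python3 - <<'E'
from h import *
st=env.state();d=optics.get_image("wrist");cv2.imwrite("pics/w3.png",d["frame"])
q=optics.get_image("side");crop(q["frame"],230,100,430,250,4,"s3.png")
E
```

```text
(no output)
```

View pics/w3.png

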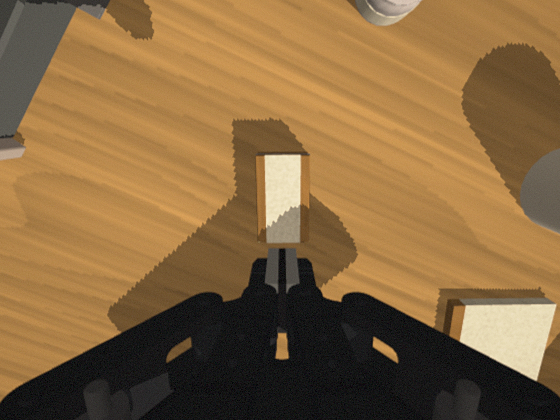

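View pics/s3.png

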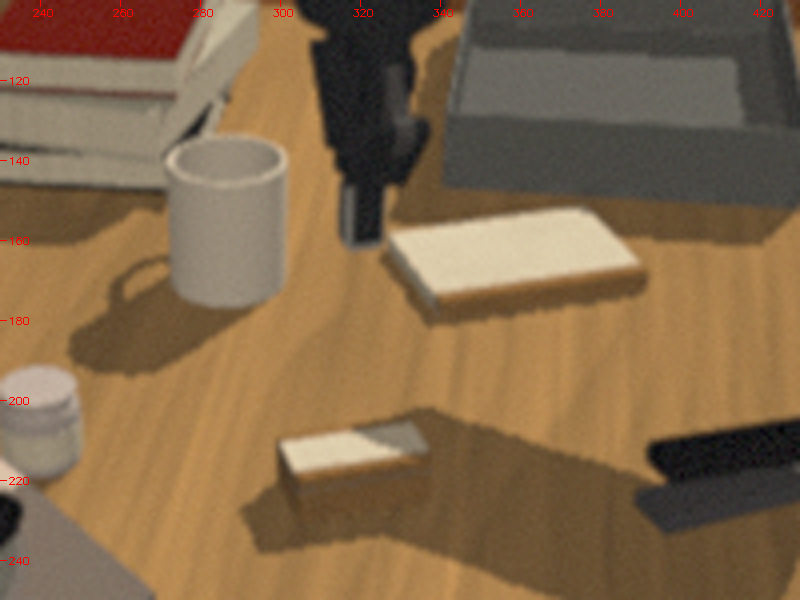

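```bash
python3 - <<'E'
from h import *
st=env.state();d=optics.get_image("wrist");q=optics.get_image("side");s=optics.get_image("scene")
p=st["position"];print(p)
for X in (p,[p[0],p[1],.03],[.5285,-.1725,.03]): print(np.round(X,3),proj(P(d,st),X),proj(P(q),X),proj(P(s),X))
crop(s["frame"],180,120,340,240,5,"sc3.png")
Pm=P(d,st)
X=np.array([onz(Pm,np.array(u),.030) for u in((256.5,153),(308.5,153),(307,240),(260,242))]);print(X.mean(0),X)
E
```

```text
[ 0.52911348 -0.17383919  0.12582229]
[ 0.529 -0.174  0.126] [282.12535772 242.55434993] [319.76611082 173.31338731] [247.5353027  172.34061783]
[ 0.529 -0.174  0.03 ] [281.5336975  201.68208539] [318.7468881  210.91140267] [249.17919834 213.77128759]
[ 0.528 -0.172  0.03 ] [279.87095235 201.69506829] [318.95094203 211.25526384] [249.85365775 213.87894515]
[ 0.53210591 -0.17393083  0.03      ] [[ 0.55934389 -0.13696254  0.03      ]
 [ 0.57742905 -0.17722514  0.03      ]
 [ 0.50553956 -0.21006079  0.03      ]
 [ 0.48611113 -0.17147484  0.03      ]]
```

View pics/sc3.png

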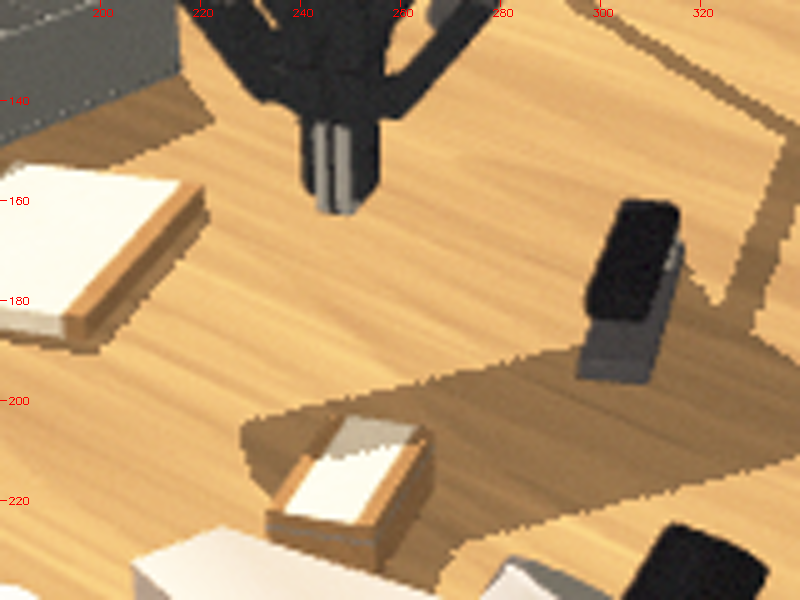

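```bash
python3 - <<'E'
from h import *
q=optics.get_image("side");s=optics.get_image("scene");st=env.state();print(st["position"],st["t"],st["finger_gap"])
crop(s["frame"],200,110,300,185,8,"t1.png");crop(q["frame"],270,110,370,185,8,"t2.png")
print(tri(P(s),(247,162.3),P(q),(320,160.5)))
E
```

```text
[ 0.52664177 -0.17290918  0.11870132] 3.3 -0.001833627135048757
(array([ 0.5301477 , -0.1742166 ,  0.15163747]), array([1.8, 1.9]))
```

View pics/t1.png

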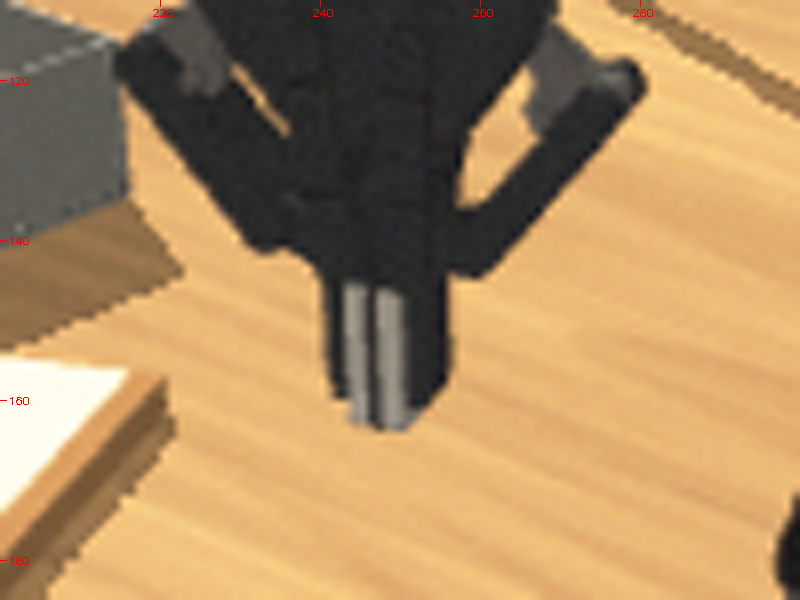

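View pics/t2.png

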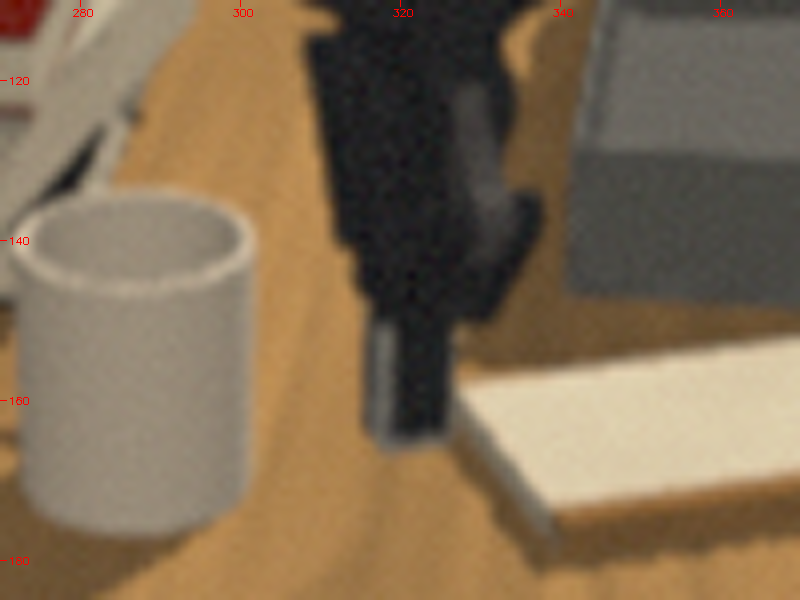

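```bash
python3 - <<'E'
from h import *
d=optics.get_image("wrist");q=optics.get_image("side");s=optics.get_image("scene");st=env.state();print(st["position"],st["t"],st["finger_gap"],st["joint_vel"])
for u,v in(((246,163.5),(320.5,165.3)),((247,163.3),(319.5,165.5)),((245,162.5),(321,165))): print(tri(P(s),u,P(q),v))
T=d["T_tool_cam"];W=np.linalg.inv(T)
for z in(0,-.005,-.01,-.015,-.02,-.025):
    for y in (-.011,.011):
        c=W[:3]@[0,y,z,1];print(z,y,c[:2]/c[2]*d["fx"]+[d["cx"],d["cy"]])
E
```

```text
[ 0.52684628 -0.17298448  0.11899659] 3.45 0.002491913755103199 [-0.00145108 -0.00316674 -0.00425498 -0.00116211  0.00103558 -0.00120418]
(array([ 0.5283703 , -0.17781749,  0.14332504]), array([0.1, 0.1]))
(array([ 0.52996109, -0.17329558,  0.14548754]), array([0.3, 0.3]))
(array([ 0.52750577, -0.18114652,  0.14332945]), array([0.5, 0.5]))
0 -0.011 [282.13800381 224.95142884]
0 0.011 [282.11467345 259.5713626 ]
-0.005 -0.011 [282.13638285 227.9021474 ]
-0.005 0.011 [282.11249372 263.33275002]
-0.01 -0.011 [282.13467114 231.01805534]
-0.01 0.011 [282.11019622 267.29737802]
-0.015 -0.011 [282.13286085 234.31342377]
-0.015 0.011 [282.10777112 271.48217667]
-0.02 -0.011 [282.1309432  237.80421643]
-0.02 0.011 [282.1052075  275.90601011]
-0.025 -0.011 [282.12890836 241.5083483 ]
-0.025 0.011 [282.10249314 280.58996089]
```

Both fixed cameras and the wrist view put the shut fingertips about 24 mm above the reported TCP. That explains the miss: the fingers closed above the carton. I'll allow for the offset, go 24 mm lower and check with the camera.

Call:
apply_moves([
  [[0, 0.3, 0, 0, 0], [0, 0, 0, -2.0, 0], [0, 0, 0, -3, 0], [0, 0, 0, -3, 0], [0, 0, 0, -2, 0]],
])

```text
t: 3.87
position: [0.5327, -0.1737, 0.0196]
orientation: [0.84, -0.543, 0.004, -0.003]
contact_force: [0.9, -0.2, -0.7]
finger_gap: 0.709
```

Call:
apply_moves([
  [[0, 0, 0, -1.2, 0], [0, 0, 0, -0.5, 0], [0, 0, 0, -0.3, 0], [0, 0, 0, 0, 0], [0, 0, 0, 0, 0]],
])

```text
t: 4.28
position: [0.5313, -0.173, -0.0053]
orientation: [0.84, -0.543, 0.001, -0.002]
contact_force: [-0.6, -0.4, -0.4]
finger_gap: 0.998
```

```bash
python3 - <<'E'
from h import *
st=env.state();d=optics.get_image("wrist");cv2.imwrite("pics/w4.png",d["frame"])
q=optics.get_image("side");crop(q["frame"],250,120,400,240,5,"s4.png");print(st["position"],st["contact_force"])
E
```

```text
[ 0.53131628 -0.17301866 -0.00534748] [-0.62047125 -0.35015007 -0.41110345]
```

View pics/s4.png

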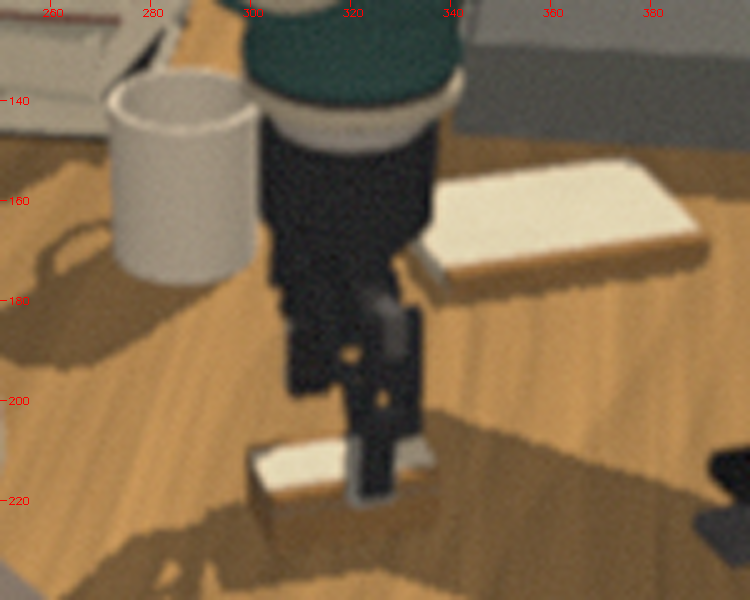

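View pics/w4.png

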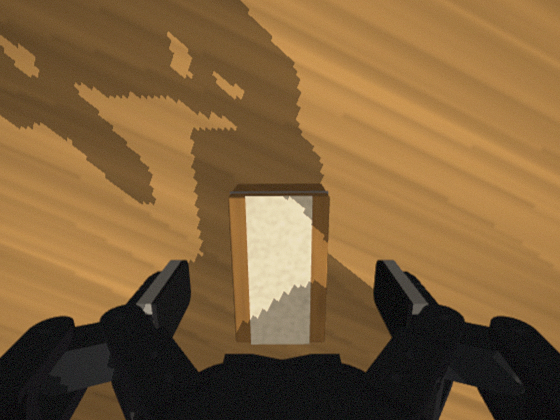

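Side view: the near finger stops at about (323,220), half way down the carton's side. Wrist view: the carton (230–329) lies midway between the pads. I'll go 12 mm lower and close.

Call:
apply_moves([
  [[0, 0, 0, -0.6, 0], [0, 0, 0, -0.5, 0], [0, 0, 0, 0, 0], [1, 0, 0, 0, 0], [1, 0, 0, 0, 0]],
], force=30)

```text
t: 4.8
position: [0.5327, -0.1735, -0.0148]
orientation: [0.84, -0.543, 0.003, -0.003]
contact_force: [-0.0, 0.1, -0.0]
finger_gap: 0.749
```

Call:
apply_moves([
  [[1, 0, 0, 0, 0], [1, 0, 0, 0, 0], [1, 0, 0, 0, 0], [1, 0, 0, 0, 0], [1, 0, 0, 0, 0]],
])

```text
t: 5.22
position: [0.5328, -0.1736, -0.0145]
orientation: [0.84, -0.543, 0.004, -0.003]
contact_force: [0.8, -0.4, -0.6]
finger_gap: 0.53
```

Gripped: gap 0.53, about 45 mm. Lifting, carrying over and turning.

Call:
apply_moves([
  [[1, 0, 0, 2, 0], [1, 0, 0, 3.5, 0], [1, 0, 0, 3.5, 0], [1, 0, 0, 3.5, 0], [1, 0, 0, 3, 0]],
])

```text
t: 5.63
position: [0.5271, -0.1715, 0.1373]
orientation: [0.84, -0.543, -0.004, -0.001]
contact_force: [0.4, 0.2, -1.5]
finger_gap: 0.529
```

Call:
apply_moves([
  [[1, 0.2, 2.5, 1, -0.09], [1, 0.3, 3.5, 0, -0.09], [1, 0.3, 3.5, 0, -0.09], [1, 0.3, 3.5, 0, -0.09], [1, 0.3, 3.5, 0, -0.09]],
])

```text
t: 6.05
position: [0.5428, -0.0071, 0.1577]
orientation: [-0.689, 0.725, -0.003, 0.003]
contact_force: [0.4, 0.3, -1.6]
finger_gap: 0.526
```

Call:
apply_moves([
  [[1, 0.3, 3.5, 0, -0.09], [1, 0.3, 3.5, 0, -0.09], [1, 0.3, 3, 0, 0], [1, 0.2, 2, 0, 0], [1, 0, 0.5, 0, 0]],
])

```text
t: 6.47
position: [0.5526, 0.1291, 0.1578]
orientation: [-0.616, 0.788, -0.003, 0.003]
contact_force: [0.6, -0.1, -1.4]
finger_gap: 0.53
```

```bash
python3 - <<'E'
from h import *
st=env.state();d=optics.get_image("wrist");cv2.imwrite("pics/w5.png",d["frame"]);np.save("w5P.npy",P(d,st))
print(st["position"],st["orientation"],st["finger_gap"], np.degrees(2*np.arctan2(st["orientation"][1],st["orientation"][0])))
E
```

```text
[0.55259351 0.12906643 0.15781074] [-0.61550088  0.78812476 -0.00271978  0.00325901] 0.5301034548719695 255.9774550114878
```

View pics/w5.png

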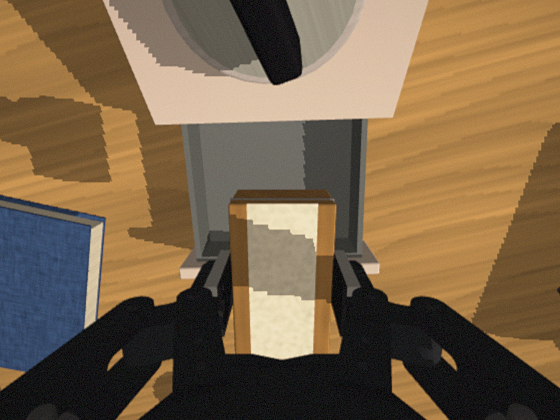

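Wrist view: the carton sits centred over the drawer (walls at x≈197 and 362, plate at y≈265). The knob's bar runs from (255,10) to (288,80). Lowering.

Call:
apply_moves([
  [[1, 0.5, 0.3, 0, 0.03], [1, 0.2, 0.1, 0, 0], [1, 0.1, 0.1, -2, 0], [1, 0, 0, -2.5, 0], [1, 0, 0, -2, 0]],
])

```text
t: 6.93
position: [0.5627, 0.1307, 0.0956]
orientation: [-0.627, 0.779, -0.005, 0.006]
contact_force: [-0.4, 0.1, -0.8]
finger_gap: 0.529
```

```bash
python3 - <<'E'
from h import *
st=env.state();d=optics.get_image("wrist")
q=optics.get_image("side");crop(q["frame"],170,150,370,300,4,"s6.png");cv2.imwrite("pics/w6.png",d["frame"]);print(st["position"],st["contact_force"])
E
```

```text
[0.56270745 0.13073597 0.09555441] [-0.42422211  0.07717906 -0.77955573]
```

View pics/s6.png

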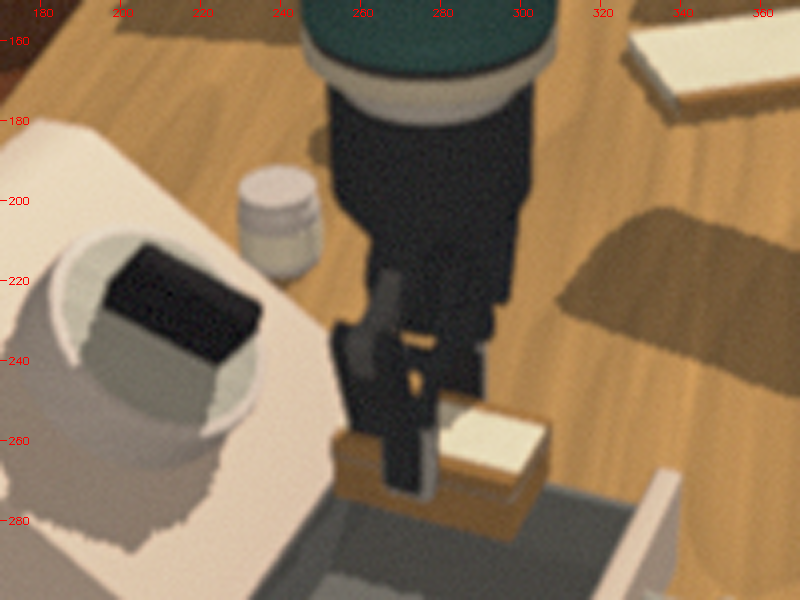

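View pics/w6.png

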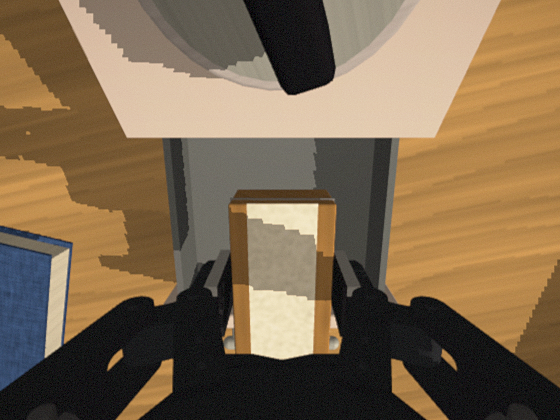

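Call:
apply_moves([
  [[1, -0.2, 0.2, -2, 0], [1, 0, 0, -2.5, 0], [1, 0, 0, -2, 0], [1, 0, 0, -1.2, 0], [1, 0, 0, -0.4, 0]],
])

```text
t: 7.45
position: [0.562, 0.129, 0.0169]
orientation: [-0.625, 0.781, -0.006, 0.006]
contact_force: [0.5, 0.6, -1.8]
finger_gap: 0.528
```

Call:
apply_moves([
  [[1, 0, 0, -0.2, 0], [1, 0, 0, -0.2, 0], [1, 0, 0, -0.2, 0], [1, 0, 0, 0, 0], [1, 0, 0, 0, 0]],
])

```text
t: 7.87
position: [0.5641, 0.1284, 0.0148]
orientation: [-0.624, 0.781, -0.007, 0.008]
contact_force: [-0.9, 0.2, -0.8]
finger_gap: 0.528
```

Call:
apply_moves([
  [[1, 0, 0.2, -0.7, 0], [1, 0, 0.2, -0.6, 0], [1, 0, 0, -0.5, 0], [1, 0, 0, -0.3, 0], [1, 0, 0, 0, 0]],
])

```text
t: 8.28
position: [0.568, 0.133, -0.0024]
orientation: [-0.624, 0.781, -0.009, 0.012]
contact_force: [-1.1, 1.0, -1.9]
finger_gap: 0.532
```

Call:
apply_moves([
  [[0.15, 0, 0, 0, 0], [0.15, 0, 0, 0, 0], [0.15, 0, 0, 0, 0], [0.15, 0, 0, 0, 0], [0.15, 0, 0, 0, 0]],
])

```text
t: 8.7
position: [0.5677, 0.1334, -0.0036]
orientation: [-0.624, 0.781, -0.009, 0.011]
contact_force: [-0.7, -0.2, -0.2]
finger_gap: 0.849
```

```bash
python3 - <<'E'
from h import *
st=env.state();d=optics.get_image("wrist")
q=optics.get_image("side");crop(q["frame"],170,150,370,300,4,"s7.png");cv2.imwrite("pics/w7.png",d["frame"]);print(st["position"],st["contact_force"],st["finger_gap"])
E
```

```text
[ 0.56772476  0.13335197 -0.0036074 ] [-0.6575079  -0.15689218 -0.1522498 ] 0.8494667249796398
```

View pics/s7.png

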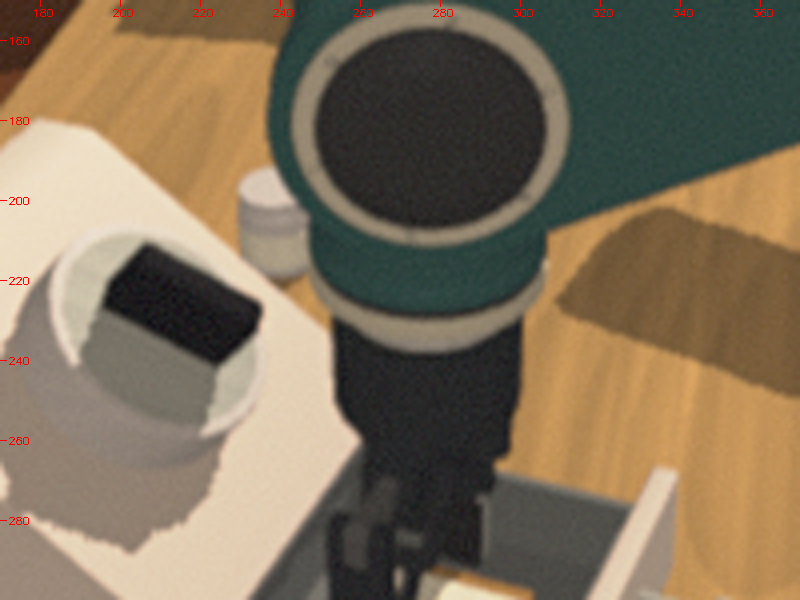

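View pics/w7.png

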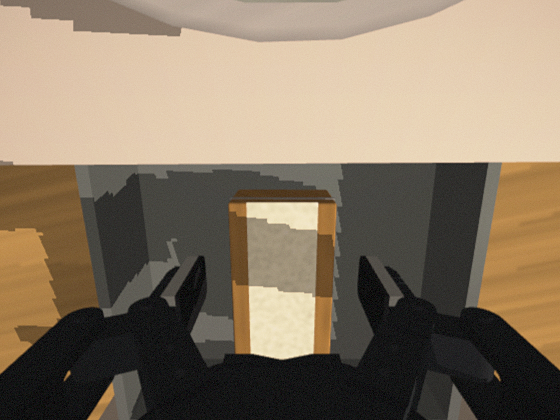

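Wrist view: the carton lies free in the drawer (230–335), with both pads clear of it. Rising.

Call:
apply_moves([
  [[0.15, 0, 0, 2, 0], [0.15, 0, 0, 3.5, 0], [0.15, 0, 0, 3.5, 0], [0.15, 0, 0, 3.5, 0], [0.15, 0, 0, 3, 0]],
])

```text
t: 9.22
position: [0.5621, 0.1323, 0.1481]
orientation: [-0.624, 0.781, -0.006, 0.005]
contact_force: [-0.0, 0.2, 0.1]
finger_gap: 0.853
```

Call:
apply_moves([
  [[1, -3, 0.6, 2, 0], [1, -3, 0.6, 1.5, 0], [1, -3, 0.6, 1, 0], [1, -1.5, 0.4, 0, 0], [1, 0, 0, 0, 0]],
])

```text
t: 9.63
position: [0.4554, 0.1548, 0.2034]
orientation: [-0.624, 0.782, -0.008, 0.01]
contact_force: [-0.8, 0.4, -0.5]
finger_gap: 0.143
```

```bash
python3 - <<'E'
from h import *
st=env.state();d=optics.get_image("wrist");np.save("w8P.npy",P(d,st));cv2.imwrite("pics/w8.png",d["frame"]);print(st["position"],st["orientation"],st["contact_force"],st["finger_gap"])
q=optics.get_image("side");s=optics.get_image("scene")
crop(q["frame"],150,190,350,340,4,"s8.png");crop(s["frame"],260,200,460,350,4,"sc8.png")
E
```

```text
[0.45537442 0.15477113 0.20339862] [-0.62370588  0.78155983 -0.0077596   0.00974676] [-0.75187817  0.40788488 -0.5305165 ] 0.14335095018324398
```

View pics/w8.png

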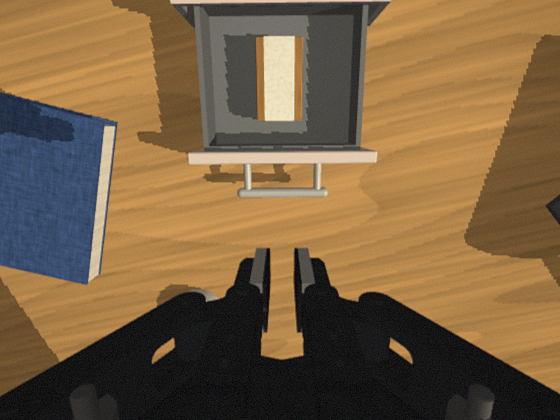

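View pics/s8.png

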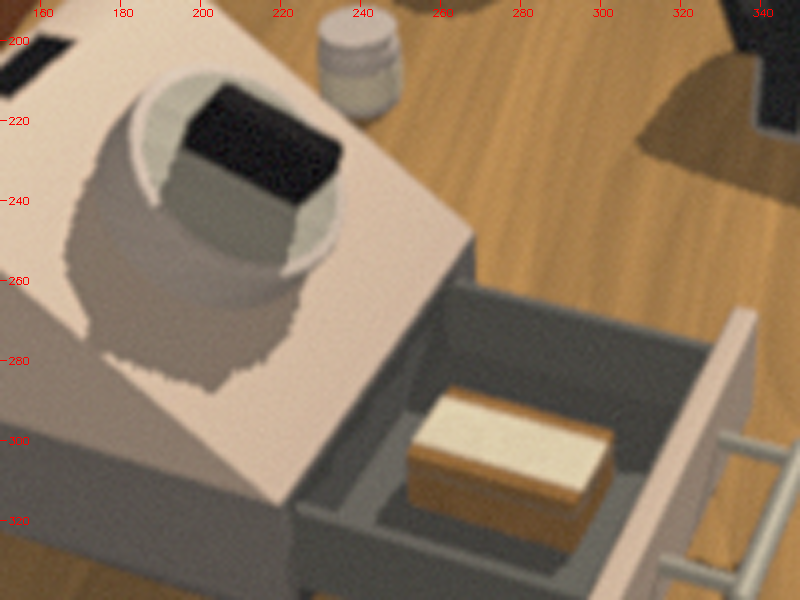

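View pics/sc8.png

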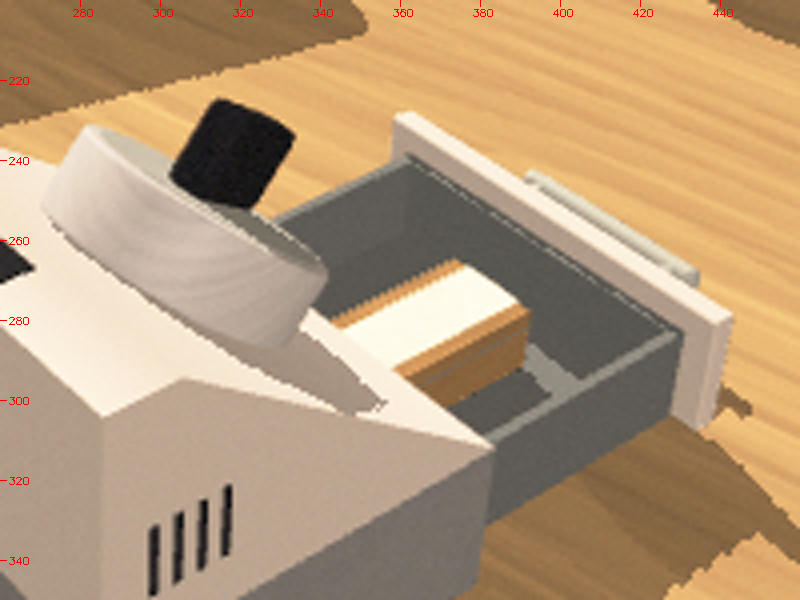

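The carton lies flat in the drawer and is let go: side view ~(280,310), wrist view (257–302, 36–121). Pull bar in the wrist view: (240–327, 192). Going down in front of the bar with the fingers shut.

Call:
apply_moves([
  [[1, -2.5, 0.5, -1, 0], [1, -1.5, 0.3, -2, 0], [1, 0, 0, -3.5, 0], [1, 0, 0, -3.5, 0], [1, 0, 0, -3, 0]],
])

```text
t: 10.2
position: [0.4214, 0.1619, 0.0718]
orientation: [-0.622, 0.783, -0.009, 0.012]
contact_force: [0.5, -0.1, 0.0]
finger_gap: -0.004
```

Call:
apply_moves([
  [[1, 0, 0, -3, 0], [1, 0, 0, -2.2, 0], [1, 0, 0, -1.3, 0], [1, 0, 0, -0.5, 0], [1, 0, 0, 0, 0]],
])

```text
t: 10.62
position: [0.4189, 0.1587, -0.0121]
orientation: [-0.621, 0.784, -0.006, 0.004]
contact_force: [0.5, -0.5, -0.4]
finger_gap: 0.003
```

```bash
python3 - <<'E'
from h import *
st=env.state();print(st["position"],st["orientation"],st["contact_force"],st["finger_gap"])
q=optics.get_image("side")
crop(q["frame"],250,240,400,360,5,"s9.png")
E
```

```text
[ 0.41887577  0.15874764 -0.01206628] [-0.62132814  0.78351228 -0.00640056  0.00434571] [ 0.47261232 -0.48015249 -0.42197634] 0.0029028885851091323
```

View pics/s9.png

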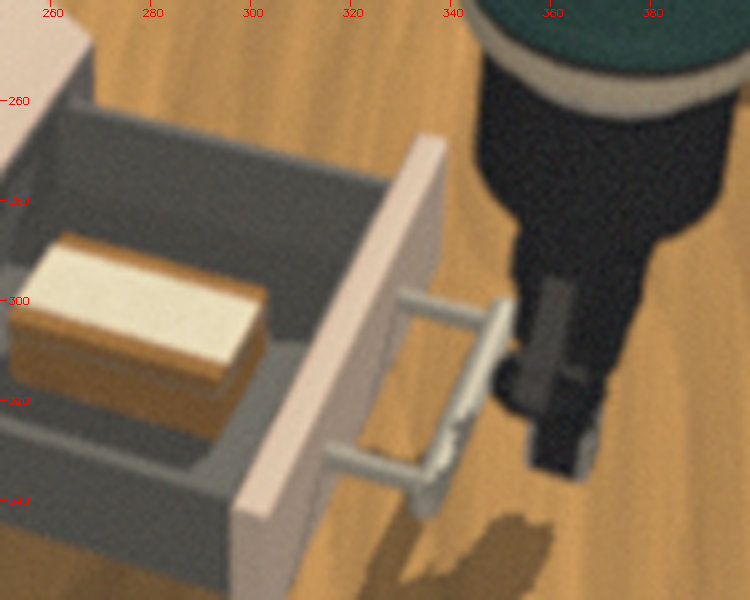

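Side view: the shut fingertips at (362,333) are just outside the middle of the bar (345,318) and below its height. Pushing along the winder's x.

Call:
apply_moves([
  [[1, 1.5, -0.3, 0, 0], [1, 2, -0.4, 0, 0], [1, 2, -0.4, 0, 0], [1, 2, -0.4, 0, 0], [1, 2, -0.4, 0, 0]],
])

```text
t: 11.08
position: [0.5172, 0.1396, -0.0076]
orientation: [-0.622, 0.783, -0.006, 0.005]
contact_force: [-2.7, 0.8, -2.4]
finger_gap: 0.002
```

Call:
apply_moves([
  [[1, 1.5, -0.3, 0, 0], [1, 1, -0.2, 0, 0], [1, 0.8, -0.2, 0, 0], [1, 0.5, -0.1, 0, 0], [1, 0.3, -0.1, 0, 0]],
])

```text
t: 11.5
position: [0.5601, 0.1305, -0.005]
orientation: [-0.621, 0.784, -0.002, 0.002]
contact_force: [-56.3, 15.0, 27.5]
finger_gap: 0.003
```

```bash
python3 - <<'E'
from h import *
st=env.state();print(st["position"],st["orientation"],st["contact_force"],st["finger_gap"])
q=optics.get_image("side")
crop(q["frame"],200,230,400,380,4,"s10.png")
E
```

```text
[ 0.56008025  0.13047074 -0.00495625] [-0.62115957  0.78367848 -0.00232078  0.0018558 ] [-56.31601742  14.98984487  27.54201369] 0.0028915428512517305
```

View pics/s10.png

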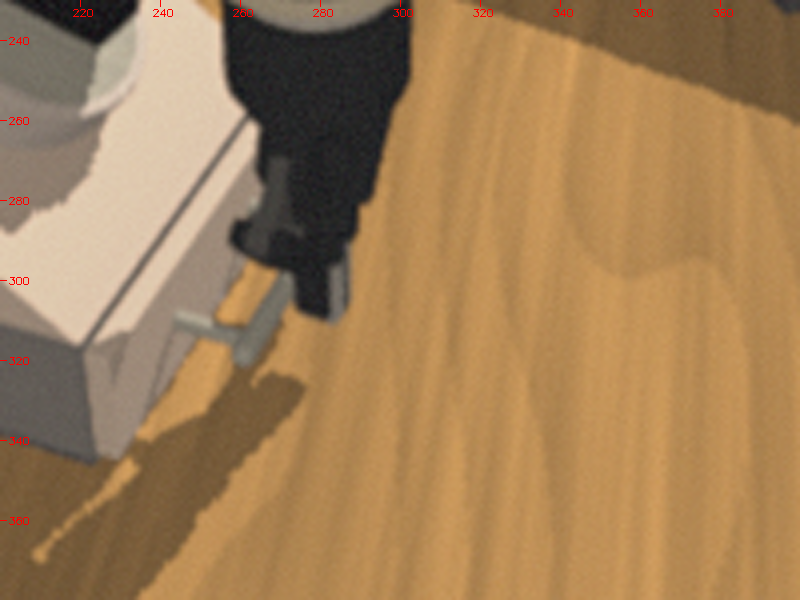

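The drawer is home: force up to 60 N, and the plate sits flush in the side view. Backing off right away and rising to inspect the knob.

Call:
apply_moves([
  [[1, -2, 0.4, 0, 0], [1, -3, 0.6, 0, 0], [1, -2, 0.5, 2, 0], [1, 0, 0, 3.5, 0], [1, 0, 0, 3.5, 0]],
])

```text
t: 11.97
position: [0.4817, 0.1459, 0.082]
orientation: [-0.621, 0.783, 0.001, -0.004]
contact_force: [0.7, 1.4, 1.2]
finger_gap: -0.002
```

Call:
apply_moves([
  [[0.5, 0, 0, 3.5, 0], [0.5, 1, -0.3, 3.5, 0], [0.5, 2, -0.5, 3.5, 0], [0.5, 2, -0.5, 2, 0], [0.5, 0, 0, 1, 0]],
])

```text
t: 12.38
position: [0.5311, 0.1336, 0.2327]
orientation: [-0.623, 0.782, -0.002, 0.002]
contact_force: [1.3, 0.6, -0.5]
finger_gap: 0.501
```

```bash
python3 - <<'E'
from h import *
st=env.state();d=optics.get_image("wrist");np.save("w11P.npy",P(d,st));cv2.imwrite("pics/w11.png",d["frame"]);print(st["position"],st["orientation"],st["contact_force"],st["finger_gap"])
E
```

```text
[0.53108093 0.13356504 0.23267768] [-0.62275297  0.78241431 -0.00179387  0.00183329] [ 1.31138348  0.64823319 -0.49891163] 0.5009115293911136
```

View pics/w11.png

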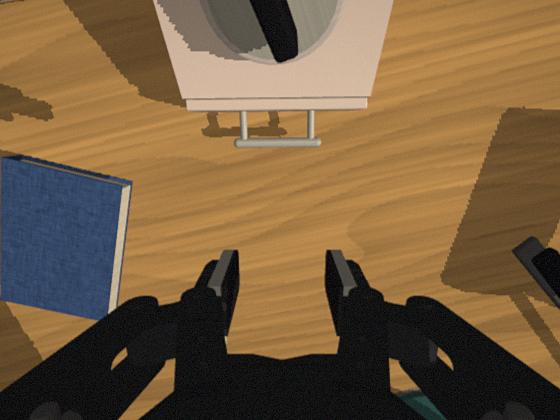

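The plate is flush and the drawer is shut; the bar is at (278,143). Moving to see the knob whole.

Call:
apply_moves([
  [[0.5, 2, -0.4, 1, 0], [0.5, 2.5, -0.5, 1, 0], [0.5, 2, -0.4, 0.5, 0], [0.5, 0.5, 0, 0, 0], [0.5, 0, 0, 0, 0]],
])

```text
t: 12.85
position: [0.6004, 0.1215, 0.2623]
orientation: [-0.623, 0.782, -0.003, 0.004]
contact_force: [-0.3, -0.5, -0.0]
finger_gap: 0.499
```

```bash
python3 - <<'E'
from h import *
st=env.state();d=optics.get_image("wrist");np.save("w12P.npy",P(d,st));crop(d["frame"],140,0,420,210,3,"w12.png");cv2.imwrite("pics/w12f.png",d["frame"]);print(st["position"],st["orientation"],st["contact_force"],st["finger_gap"])
q=optics.get_image("side")["frame"];s=optics.get_image("scene")["frame"]
g=lambda f:(np.clip((f/255.)**.45,0,1)*255).astype(np.uint8)
crop(g(q),165,190,245,270,7,"k1.png");crop(g(s),260,205,360,295,7,"k2.png")
E
```

```text
[0.6004223  0.12154634 0.26226404] [-0.62315224  0.78208551 -0.00261589  0.0040866 ] [-0.27631041 -0.48439351 -0.03466578] 0.499344267722341
```

View pics/w12.png

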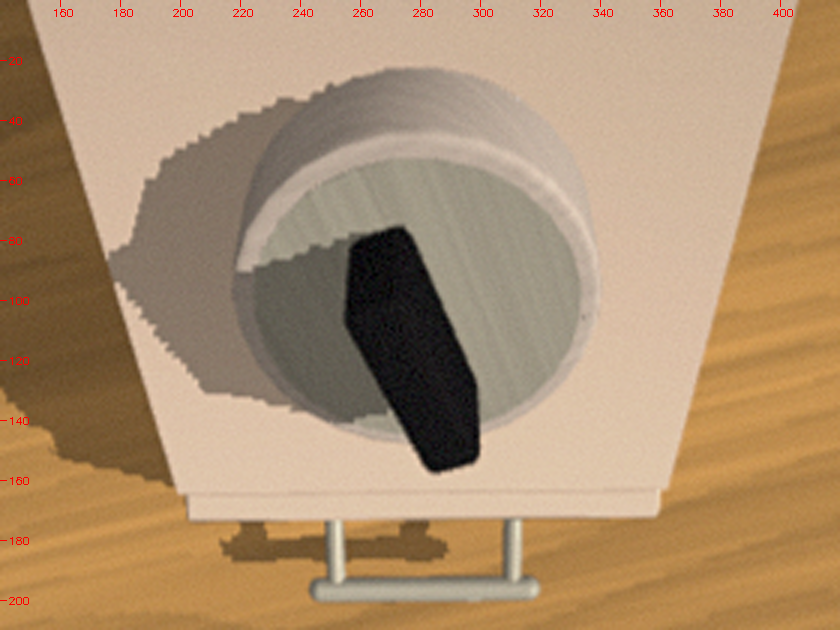

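View pics/k1.png

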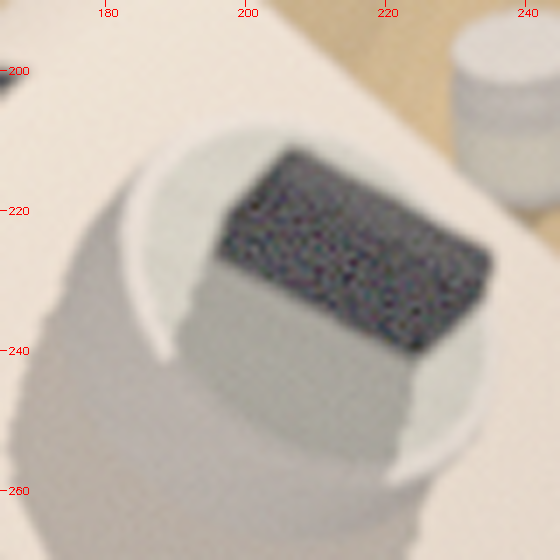

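View pics/k2.png

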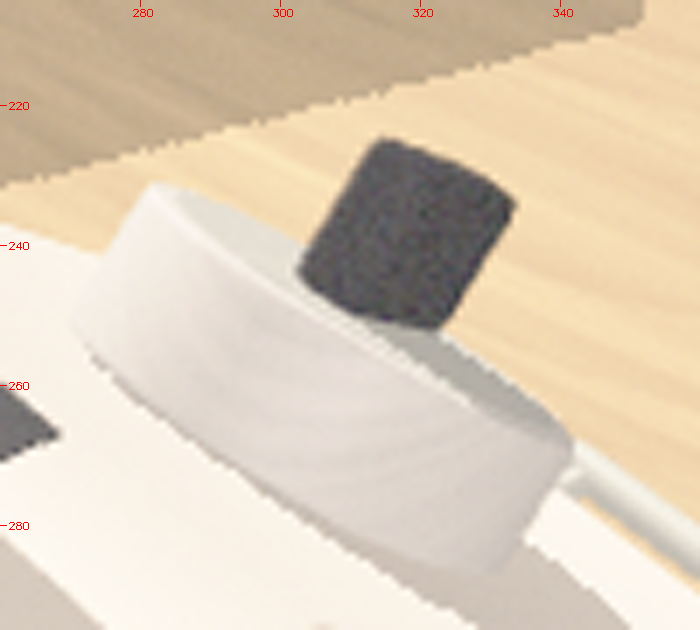

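Wrist view: the bar runs from about (266,78) to (292,155), mostly along the slope and slightly clockwise. I'll fit the knob box to its silhouettes in all three views.

```bash
cat > fit.py <<'E'
from h import *
from scipy.optimize import minimize
def box(p):
    phi,sx,sy,sz,t=p
    a=np.array([-np.sin(t),0,np.cos(t)]);u=np.array([np.cos(t),0,np.sin(t)]);v=np.array([0,1,0.])
    b=np.cos(phi)*u+np.sin(phi)*v;c=np.cross(a,b)
    C=np.array([sx,sy,sz])
    return np.array([w2(C+h*a+i*.03*b+j*.009*c) for h in(-.024,.011) for i in(-1,1) for j in(-1,1)])
def hull(Pm,X): 
    q=np.array([proj(Pm,x) for x in X]).astype(np.float32);return cv2.convexHull(q)[:,0]
def mask(Pm,p,sh,s=4):
    m=np.zeros((sh[0]*1,sh[1]*1),np.uint8)
    h=hull(Pm,box(p));cv2.fillConvexPoly(m,np.round(h*16).astype(np.int32),255,cv2.LINE_AA,4);return m/255.
def obs(f,roi):
    x0,y0,x1,y1=roi;g=f.max(2).astype(float);m=np.zeros(g.shape);m[y0:y1,x0:x1]=np.clip((75-g[y0:y1,x0:x1])/40,0,1);return m
def fit(views,p0,free):
    def cost(q):
        p=np.array(p0,float);p[free]=q;return sum(np.abs(mask(Pm,p,o.shape)-o).sum()/o.sum() for Pm,o in views)
    best=None
    for d in (0,.15,-.15):
        q0=np.array(p0,float)[free].copy();q0[0]+=d
        ini=np.vstack([q0]+[q0+np.eye(len(q0))[i]*(.1 if i in(0,4) else .004) for i in range(len(q0))])
        r=minimize(cost,q0,method="Nelder-Mead",options=dict(initial_simplex=ini,xatol=1e-4,fatol=1e-4,maxiter=800))
        if best is None or r.fun<best.fun:best=r
    return best
E
python3 - <<'E'
from fit import *
q=optics.get_image("side");s=optics.get_image("scene");w=cv2.imread("pics/w12f.png")
V=[(np.load("w12P.npy"),obs(w,(245,60,310,170))),(P(q),obs(q["frame"],(190,205,240,245))),(P(s),obs(s["frame"],(298,220,340,255)))]
for Pm,o in V: print(o.sum())
k=seat+.061*ax
for vs in (V,V[:1],V[1:]):
    r=fit(vs,[0.2,*k,th],[0,1,2,3,4] if len(vs)>1 else [0,1,2]);print(r.fun,r.x)
print("k",k)
E
```

```text
2193.95
627.7500000000001
519.325
0.9296032120411252 [ 0.46475125  0.04406945 -0.00315571  0.17136646  0.77207356]
0.21585340077369633 [ 0.27233955  0.04574667 -0.0011544 ]
0.5507040764594523 [ 0.48218264  0.04378603 -0.00336368  0.17165335  0.78181352]
k [0.04578996 0.         0.17272871]
```

```bash
python3 - <<'E'
from fit import *
q=optics.get_image("side");s=optics.get_image("scene");w=cv2.imread("pics/w12f.png")
out=[]
for f,Pm,(x,y) in((w,np.load("w12P.npy"),(230,60)),(q["frame"],P(q),(165,190)),(s["frame"],P(s),(270,200))):
    n=100 if f is w else 75
    k=8 if n==75 else 6
    g=(np.clip((f/255.)**.5,0,1)*255).astype(np.uint8)
    c=cv2.resize(g[y:y+n,x:x+90],None,fx=k,fy=k,interpolation=cv2.INTER_CUBIC)
    for p,col in(([.27,.0458,0,.1727,th],(0,0,255)),([.465,.044,-.003,.1714,.772],(0,255,0))):
        X=box(p);uv=np.array([proj(Pm,z) for z in X]);uv=((uv+.5-[x,y])*k).astype(int)
        for a,b in((0,1),(1,3),(3,2),(2,0),(4,5),(5,7),(7,6),(6,4),(0,4),(1,5),(2,6),(3,7)): cv2.line(c,tuple(map(int,uv[a])),tuple(map(int,uv[b])),col,1)
    out.append(cv2.resize(c,(400,400*c.shape[0]//c.shape[1])))
cv2.imwrite("pics/ov1.png",np.hstack([cv2.copyMakeBorder(o,0,450-o.shape[0],0,0,0) for o in out[:2]]));cv2.imwrite("pics/ov2.png",out[2])
E
```

```text
(no output)
```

View pics/ov1.png

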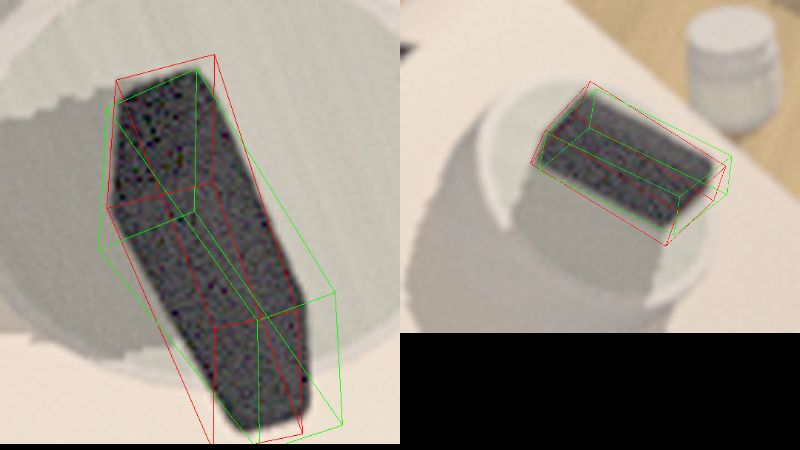

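View pics/ov2.png

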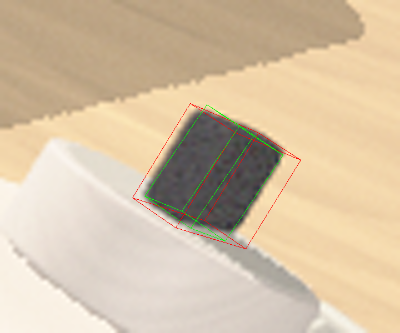

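```bash
sed -i 's/i\*\.03\*b+j\*\.009\*c/i*.0275*b+j*.009*c/; s/for h in(-.024,.011)/for h in(-.024,.0105)/' fit.py; python3 - <<'E'
from fit import *
q=optics.get_image("side");s=optics.get_image("scene");w=cv2.imread("pics/w12f.png")
V=[(np.load("w12P.npy"),obs(w,(245,60,310,170))),(P(q),obs(q["frame"],(190,205,240,245))),(P(s),obs(s["frame"],(298,220,340,255)))]
k=seat+.061*ax
for vs in (V,V[:1],V[1:2],V[2:]):
    r=fit(vs,[0.25,*k,th],[0,1,2,3] if len(vs)>1 else [0,1,2]);print(r.fun,r.x)
E
```

```text
0.7421935155393503 [ 0.45227234  0.0464656  -0.00175101  0.17244881]
0.15317300830403038 [ 0.30260366  0.04645573 -0.000792  ]
0.330267825684798 [ 0.51409144  0.04831195 -0.00303819]
0.13347116410358076 [ 0.45513205  0.04302621 -0.00384277]
```

The views disagree a little: bar angle φ≈0.30 from the wrist and up to 0.45–0.5 from the others. The centres agree within 3 mm, which a compliant grasp can take. Moving over the knob and turning to match.

Call:
apply_moves([
  [[0.5, 1.5, -0.3, 0, 0.1], [0.5, 2, -0.4, 0, 0.1], [0.5, 1.8, -0.3, 0, 0.1], [0.5, 0.8, -0.2, 0, 0.1], [0.5, 0.3, -0.1, 0, 0.06]],
])

```text
t: 13.72
position: [0.6649, 0.1088, 0.264]
orientation: [0.791, -0.612, 0.002, -0.006]
contact_force: [-0.2, -0.1, -0.8]
finger_gap: 0.502
```

Call:
apply_moves([
  [[0.5, 0, 0, -1.5, 0], [0.5, 0, 0, -2, 0], [0.5, 0, 0, -1.5, 0], [0.5, 0, 0, -1, 0], [0.5, 0, 0, 0, 0]],
])

```text
t: 14.13
position: [0.6642, 0.1087, 0.1982]
orientation: [0.79, -0.613, 0.002, -0.006]
contact_force: [-0.0, -0.5, -0.4]
finger_gap: 0.499
```

```bash
python3 - <<'E'
from h import *
st=env.state();d=optics.get_image("wrist");cv2.imwrite("pics/w13.png",d["frame"]);print(st["position"],st["orientation"],st["contact_force"],st["ft_torque"],st["finger_gap"],np.degrees(2*np.arctan2(st["orientation"][1],st["orientation"][0])))
q=optics.get_image("side");s=optics.get_image("scene");crop(q["frame"],140,110,300,260,4,"s13.png");crop(s["frame"],250,110,410,260,4,"sc13.png")
print(w2([.0465,-.0015,.172]))
E
```

```text
[0.66423517 0.10869097 0.19819651] [ 0.78997206 -0.61311356  0.00178358 -0.00572022] [-0.04697994 -0.47415947 -0.40852148] [-0.07294805  0.03722483 -0.02071775] 0.4994613745651489 -75.63154796596615
[0.66565364 0.10906857 0.172     ]
```

View pics/w13.png

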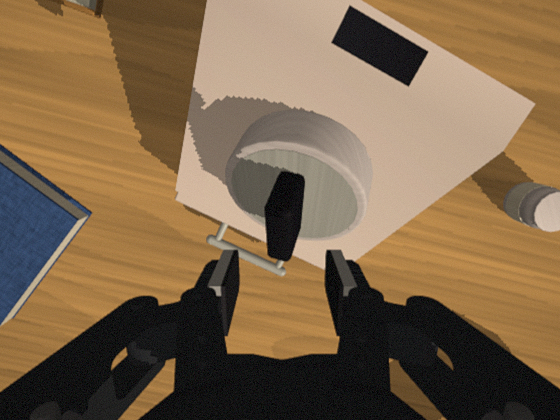

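View pics/s13.png

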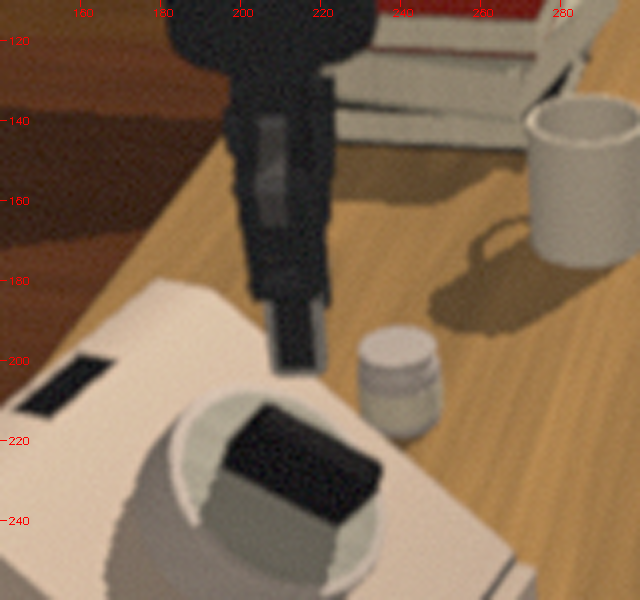

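View pics/sc13.png

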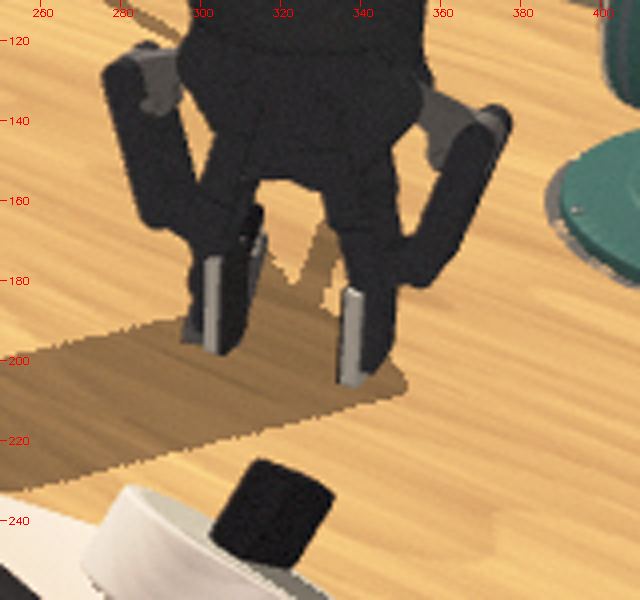

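Wrist view: the bar is centred at (284,215), about 2 mm right of the finger centre line and turned about 5° clockwise. I'll correct that, go down and close lightly.

Call:
apply_moves([
  [[0.5, 0.1, -0.2, -1.5, -0.09], [0.5, 0, 0, -1.5, 0], [0.5, 0, 0, -1.2, 0], [0.5, 0, 0, -0.8, 0], [0.5, 0, 0, -0.4, 0]],
])

```text
t: 14.7
position: [0.6678, 0.1073, 0.1505]
orientation: [0.763, -0.647, 0.006, -0.01]
contact_force: [0.8, -1.0, 0.4]
finger_gap: 0.503
```

```bash
python3 - <<'E'
from h import *
st=env.state();d=optics.get_image("wrist");cv2.imwrite("pics/w14.png",d["frame"]);print(st["position"],st["orientation"],st["contact_force"],st["ft_torque"],st["finger_gap"],np.degrees(2*np.arctan2(st["orientation"][1],st["orientation"][0])))
q=optics.get_image("side");s=optics.get_image("scene");crop(q["frame"],140,130,300,280,4,"s14.png");crop(s["frame"],250,130,410,280,4,"sc14.png")
E
```

```text
[0.66781179 0.10725705 0.15048791] [ 0.76265177 -0.64670437  0.00619039 -0.00987044] [ 0.81737763 -0.96731399  0.37085783] [-0.00801794  0.01579115  0.01510447] 0.5030738541496785 -80.59376248697399
```

View pics/w14.png

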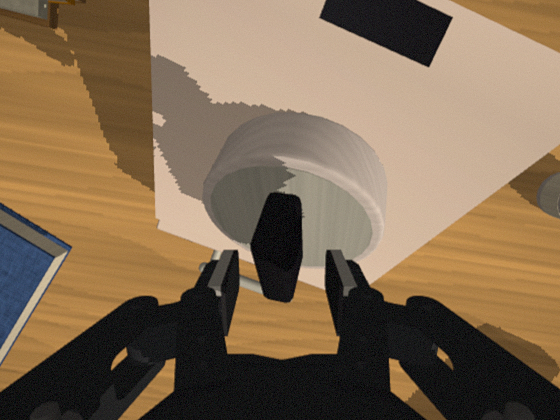

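View pics/s14.png

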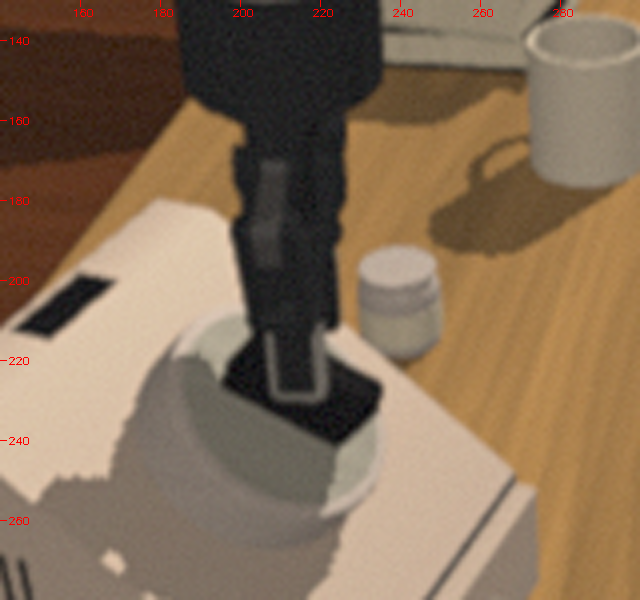

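View pics/sc14.png

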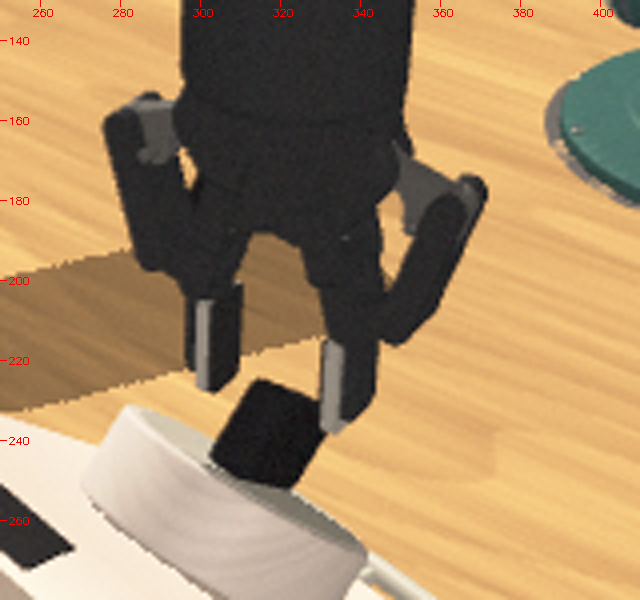

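The fingers straddle the bar (wrist view, bar upright at x≈278). The tips are only at the bar's upper third, so another 10 mm down and then close.

Call:
apply_moves([
  [[0.5, 0, 0, -0.6, 0], [0.5, 0, 0.1, -0.5, 0], [0.5, 0, 0, -0.2, 0], [1, 0, 0, 0, 0], [1, 0, 0, 0, 0]],
], force=30)

```text
t: 15.27
position: [0.6689, 0.1099, 0.14]
orientation: [0.763, -0.646, 0.007, -0.012]
contact_force: [-1.6, 11.0, 11.3]
finger_gap: 0.247
```

Call:
apply_moves([
  [[1, 0, 0, 0, 0], [1, 0, 0, 0, 0], [1, 0, 0, 0, 0], [1, 0, 0, 0, 0], [1, 0, 0, 0, 0]],
])

```text
t: 15.68
position: [0.6689, 0.1102, 0.1402]
orientation: [0.763, -0.646, 0.007, -0.012]
contact_force: [0.6, 0.6, -1.5]
finger_gap: 0.238
```

```bash
cat > rd.py <<'E'
from h import *
A=R3@ax;K=w2(seat+.061*ax)
def rd(st):
    p,F,M=st["position"],st["contact_force"],st["ft_torque"]
    tip=p+np.array([0,0,.0245])
    yaw=np.degrees(2*np.arctan2(st["orientation"][1],st["orientation"][0]))
    yaw=(yaw+180)%180-180
    rel=np.deg2rad(yaw+90+12.3); phi=np.arctan2(.766*np.sin(rel),np.cos(rel))
    T1=-(M+np.cross(p-K,F))@A   # torque on drum from tool
    T2=-(M+np.cross(p-[0,0,.17]-K,F))@A if 0 else -M@A
    return dict(t=round(st["t"],2),p=p.round(4),F=F.round(1),M=M.round(3),gap=round(st["finger_gap"],3),yaw=round(yaw,1),phi=round(float(phi),3),Tc=round(float(T1),3),Tm=round(float(T2),3),tilt=np.round(Rn.from_quat(st["orientation"]).as_matrix()[:2,2],3))
if __name__=="__main__":
    st=env.state();r=rd(st);print(r)
    open("log.txt","a").write(repr((st["t"],st["position"].tolist(),st["orientation"].tolist(),st["contact_force"].tolist(),st["ft_torque"].tolist()))+"\n")
E
python3 rd.py
```

```text
{'t': 15.68, 'p': array([0.6689, 0.1102, 0.1402]), 'F': array([ 0.6,  0.6, -1.5]), 'M': array([-0.082, -0.013, -0.233]), 'gap': 0.238, 'yaw': np.float64(-80.5), 'phi': 0.297, 'Tc': 0.143, 'Tm': 0.129, 'tilt': array([0.026, 0.01 ])}
```

Gripped: gap 0.24, about 20 mm. Now I'll turn in small steps and record the torque about the drum's axis.

Call:
apply_moves([
  [[1, 0, 0, 0, 0.06], [1, 0, 0, 0, 0.06], [1, 0, 0, 0, 0.06], [1, 0, 0, 0, 0.06], [1, 0, 0, 0, 0.06]],
])

```text
t: 16.1
position: [0.667, 0.1101, 0.1407]
orientation: [0.853, -0.522, 0.003, -0.012]
contact_force: [-2.8, 1.9, 0.2]
finger_gap: 0.248
```

```bash
python3 rd.py
```

```text
{'t': 16.1, 'p': array([0.667 , 0.1101, 0.1407]), 'F': array([-2.8,  1.9,  0.2]), 'M': array([-0.914,  0.255, -1.056]), 'gap': 0.248, 'yaw': np.float64(-62.9), 'phi': 0.561, 'Tc': 0.224, 'Tm': 0.2, 'tilt': array([0.017, 0.016])}
```

Call:
apply_moves([
  [[1, 0, 0, 0, -0.06], [1, 0, 0, 0, -0.06], [1, 0, 0, 0, -0.06], [1, 0, 0, 0, -0.06], [1, 0, 0, 0, -0.06]],
])

```text
t: 16.52
position: [0.6651, 0.11, 0.1414]
orientation: [0.764, -0.645, 0.003, -0.01]
contact_force: [-5.1, 1.4, 2.8]
finger_gap: 0.24
```

```bash
python3 rd.py
```

```text
{'t': 16.52, 'p': array([0.6651, 0.11  , 0.1414]), 'F': array([-5.1,  1.4,  2.8]), 'M': array([0.07 , 0.624, 0.094]), 'gap': 0.24, 'yaw': np.float64(-80.4), 'phi': 0.299, 'Tc': -0.107, 'Tm': -0.113, 'tilt': array([0.017, 0.011])}
```

Clean readings: moving +, T≈+0.22; moving −, T≈−0.11. Sweeping further in the − direction.

Call:
apply_moves([
  [[1, 0, 0, 0, -0.07], [1, 0, 0, 0, -0.07], [1, 0, 0, 0, -0.07], [1, 0, 0, 0, -0.07], [1, 0, 0, 0, -0.07]],
])

```text
t: 16.93
position: [0.6637, 0.1102, 0.1427]
orientation: [-0.634, 0.773, -0.004, 0.008]
contact_force: [-2.7, -0.6, 3.6]
finger_gap: 0.205
```

```bash
python3 rd.py
```

```text
{'t': 16.93, 'p': array([0.6637, 0.1102, 0.1427]), 'F': array([-2.7, -0.6,  3.6]), 'M': array([0.072, 0.188, 0.182]), 'gap': 0.205, 'yaw': np.float64(-101.3), 'phi': 0.013, 'Tc': -0.144, 'Tm': -0.12, 'tilt': array([0.017, 0.005])}
```

Call:
apply_moves([
  [[1, 0, 0, 0, -0.07], [1, 0, 0, 0, -0.07], [1, 0, 0, 0, -0.07], [1, 0, 0, 0, -0.07], [1, 0, 0, 0, -0.07]],
])

```text
t: 17.35
position: [0.6626, 0.1108, 0.144]
orientation: [-0.483, 0.876, -0.004, 0.007]
contact_force: [-0.4, -0.2, -2.5]
finger_gap: 0.199
```

```bash
python3 rd.py
```

```text
{'t': 17.35, 'p': array([0.6626, 0.1108, 0.144 ]), 'F': array([-0.4, -0.2, -2.5]), 'M': array([ 0.67 , -0.243,  0.71 ]), 'gap': 0.199, 'yaw': np.float64(-122.3), 'phi': -0.271, 'Tc': -0.095, 'Tm': -0.09, 'tilt': array([ 0.016, -0.   ])}
```

Call:
apply_moves([
  [[1, 0, 0, 0, -0.07], [1, 0, 0, 0, -0.07], [1, 0, 0, 0, -0.07], [1, 0, 0, 0, -0.07], [1, 0, 0, 0, -0.07]],
])

```text
t: 17.77
position: [0.6622, 0.1122, 0.1456]
orientation: [-0.316, 0.949, -0.004, 0.007]
contact_force: [0.2, 1.4, -0.8]
finger_gap: 0.2
```

```bash
python3 rd.py
```

```text
{'t': 17.77, 'p': array([0.6622, 0.1122, 0.1456]), 'F': array([ 0.2,  1.4, -0.8]), 'M': array([ 0.751, -0.437,  0.703]), 'gap': 0.2, 'yaw': np.float64(-143.1), 'phi': -0.585, 'Tc': 0.021, 'Tm': -0.007, 'tilt': array([ 0.016, -0.002])}
```

Call:
apply_moves([
  [[1, 0, 0, 0, -0.07], [1, 0, 0, 0, -0.07], [1, 0, 0, 0, -0.07], [1, 0, 0, 0, -0.07], [1, 0, 0, 0, -0.07]],
])

```text
t: 18.18
position: [0.6634, 0.1107, 0.1484]
orientation: [-0.148, 0.989, 0.002, 0.009]
contact_force: [-9.9, 38.2, 15.7]
finger_gap: 0.201
```

```bash
python3 rd.py; python3 - <<'E'
from h import *
st=env.state();d=optics.get_image("wrist");cv2.imwrite("pics/w15.png",d["frame"]);print(st["qpos"])
s=optics.get_image("scene");crop(s["frame"],250,130,410,280,4,"sc15.png")
E
```

```text
{'t': 18.18, 'p': array([0.6634, 0.1107, 0.1484]), 'F': array([-9.9, 38.2, 15.7]), 'M': array([6.836, 1.238, 0.628]), 'gap': 0.201, 'yaw': np.float64(-163.0), 'phi': -0.939, 'Tc': 4.245, 'Tm': 3.643, 'tilt': array([0.018, 0.008])}
[0.12495587 0.1172705  1.5291119  0.00529885 1.47683342 2.96962992]
```

View pics/w15.png

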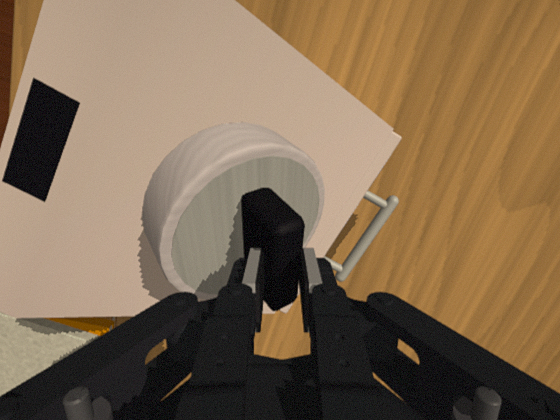

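View pics/sc15.png

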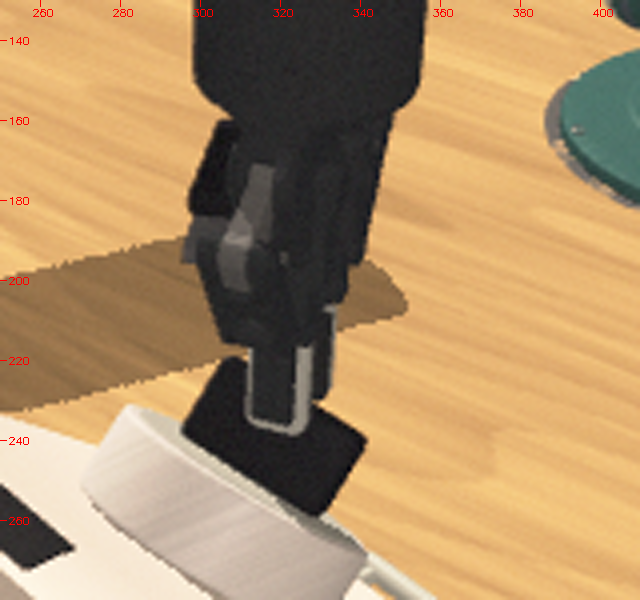

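q6 has reached the end of its range (2.970), so that last reading is spoiled. The − direction clearly has the lump falling. I'll let go, take a half turn (same grasp) and carry on.

Call:
apply_moves([
  [[1, 0, 0, 0, 0.03], [1, 0, 0, 0, 0], [0.6, 0, 0, 0, 0], [0.6, 0, 0, 0, 0], [0.6, 0, 0, 0, 0]],
])

```text
t: 18.7
position: [0.6634, 0.11, 0.1493]
orientation: [-0.163, 0.987, 0.003, 0.01]
contact_force: [-0.0, 0.3, -0.1]
finger_gap: 0.395
```

```bash
python3 rd.py; python3 -c "
from h import *
print(env.state()['qpos'])
d=optics.get_image('wrist');cv2.imwrite('pics/w16.png',d['frame'])"
```

```text
{'t': 18.7, 'p': array([0.6634, 0.11  , 0.1493]), 'F': array([-0. ,  0.3, -0.1]), 'M': array([ 0.034, -0.002, -0.012]), 'gap': 0.395, 'yaw': np.float64(-161.2), 'phi': -0.904, 'Tc': 0.036, 'Tm': 0.031, 'tilt': array([0.018, 0.009])}
[0.12348679 0.11636979 1.52860335 0.00629612 1.47778293 2.93680152]
```

View pics/w16.png

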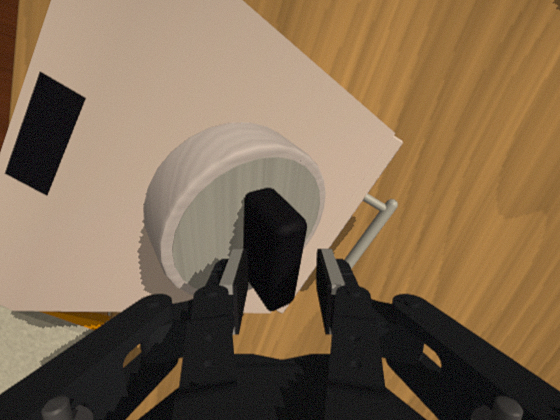

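Call:
apply_moves([
  [[0.6, 0, 0, 2, 0], [0.6, 0, 0, 2, 0.06], [0.6, 0, 0, 1.5, 0.12], [0.6, 0, 0, 0.5, 0.12], [0.6, 0, 0, 0, 0.12]],
])

```text
t: 19.17
position: [0.6629, 0.1097, 0.2114]
orientation: [-0.37, 0.929, 0.004, 0.008]
contact_force: [-0.2, 0.5, -0.7]
finger_gap: 0.397
```

Call:
apply_moves([
  [[0.6, 0, 0, 0, 0.12], [0.6, 0, 0, 0, 0.12], [0.6, 0, 0, 0, 0.12], [0.6, 0, 0, 0, 0.12], [0.6, 0, 0, 0, 0.12]],
])

```text
t: 19.58
position: [0.6636, 0.1097, 0.2138]
orientation: [-0.638, 0.77, 0.006, 0.008]
contact_force: [1.0, 0.1, -0.1]
finger_gap: 0.401
```

Call:
apply_moves([
  [[0.6, 0, 0, 0, 0.12], [0.6, 0, 0, 0, 0.12], [0.6, 0, 0, 0, 0.12], [0.6, 0, 0, 0, 0.12], [0.6, 0, 0, 0, 0.12]],
])

```text
t: 20.0
position: [0.664, 0.1094, 0.2145]
orientation: [0.843, -0.537, -0.008, -0.007]
contact_force: [0.3, -0.0, -0.6]
finger_gap: 0.402
```

Call:
apply_moves([
  [[0.6, 0, 0, 0, 0.12], [0.6, 0, 0, 0, 0.12], [0.6, 0, 0, 0, 0.12], [0.6, 0, 0, 0, 0.12], [0.6, 0, 0, 0, 0.12]],
])

```text
t: 20.42
position: [0.6643, 0.1091, 0.2151]
orientation: [0.968, -0.252, -0.009, -0.004]
contact_force: [1.0, 0.1, 0.5]
finger_gap: 0.399
```

Call:
apply_moves([
  [[0.6, 0, 0, 0, 0.12], [0.6, 0, 0, 0, 0.12], [0.6, 0, 0, 0, 0.12], [0.6, 0, 0, 0, 0.12], [0.6, 0, 0, 0, 0.12]],
])

```text
t: 20.83
position: [0.6647, 0.1089, 0.2156]
orientation: [0.998, 0.058, -0.01, -0.001]
contact_force: [-0.5, 0.2, 0.1]
finger_gap: 0.402
```

Call:
apply_moves([
  [[0.6, 0, 0, 0, 0.12], [0.6, 0, 0, 0, 0.1], [0.6, 0, 0, 0, 0], [0.6, 0, 0, 0, 0], [0.6, 0, 0, 0, 0]],
])

```text
t: 21.25
position: [0.665, 0.1089, 0.2161]
orientation: [0.985, 0.172, -0.009, -0.0]
contact_force: [0.4, 0.4, -0.2]
finger_gap: 0.401
```

```bash
python3 rd.py; python3 -c "
from h import *
st=env.state();print(st['qpos'])
d=optics.get_image('wrist');cv2.imwrite('pics/w17.png',d['frame']);np.save('w17P.npy',P(d,st))
s=optics.get_image('scene');crop(s['frame'],250,130,410,280,4,'sc17.png')"
```

```text
{'t': 21.25, 'p': array([0.665 , 0.1089, 0.2161]), 'F': array([ 0.4,  0.4, -0.2]), 'M': array([-0.017,  0.007, -0.038]), 'gap': 0.401, 'yaw': np.float64(-160.2), 'phi': -0.884, 'Tc': 0.003, 'Tm': 0.017, 'tilt': array([-0.018, -0.003])}
[ 1.24588335e-01  1.23298395e-01  1.41307929e+00 -3.74485185e-04
  1.62371605e+00 -2.21309764e-01]
```

View pics/w17.png

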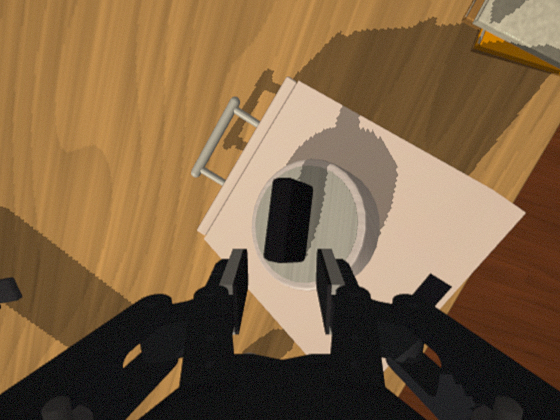

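View pics/sc17.png

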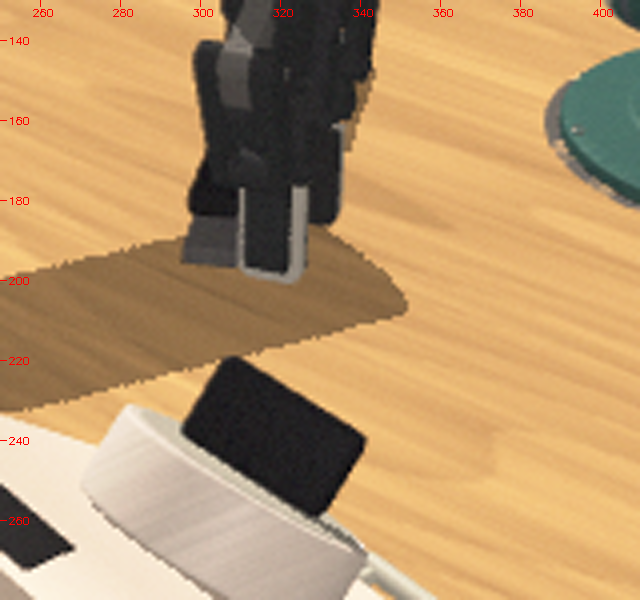

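Half turn done, q6=−0.22. Wrist view: the bar is centred at (290,220), about 6° clockwise. Correcting and regripping.

Call:
apply_moves([
  [[0.6, 0.2, 0.1, -2, -0.08], [0.6, 0, 0, -2, 0], [0.6, 0, 0, -1.5, 0], [0.6, 0, 0, -0.7, 0], [0.6, 0, 0, -0.3, 0]],
])

```text
t: 21.77
position: [0.6677, 0.1099, 0.1508]
orientation: [0.992, 0.126, -0.007, -0.001]
contact_force: [0.7, -0.6, 0.0]
finger_gap: 0.398
```

```bash
python3 rd.py; python3 -c "
from h import *
d=optics.get_image('wrist');cv2.imwrite('pics/w18.png',d['frame'])
s=optics.get_image('side');crop(s['frame'],140,130,300,280,4,'s18.png')"
```

```text
{'t': 21.77, 'p': array([0.6677, 0.1099, 0.1508]), 'F': array([ 0.7, -0.6,  0. ]), 'M': array([-0.016,  0.021, -0.016]), 'gap': 0.398, 'yaw': np.float64(-165.5), 'phi': -0.988, 'Tc': -0.006, 'Tm': -0.001, 'tilt': array([-0.015, -0.001])}
```

View pics/w18.png

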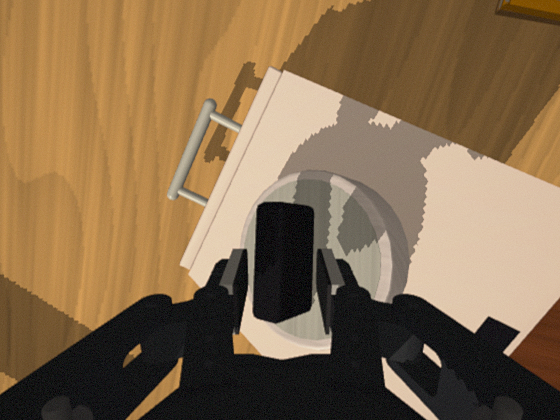

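View pics/s18.png

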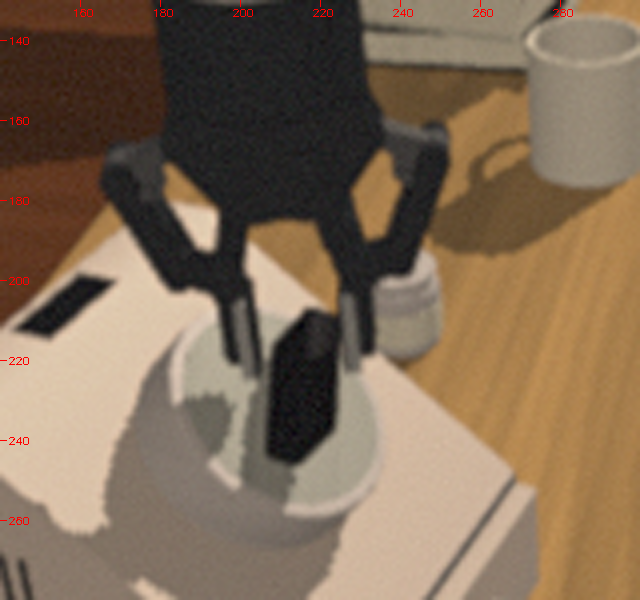

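The bar sits upright between the pads (wrist view x 252–315). Lowering a little and closing.

Call:
apply_moves([
  [[0.6, -0.1, 0, -0.5, 0], [0.6, 0, 0, -0.2, 0], [1, 0, 0, 0, 0], [1, 0, 0, 0, 0], [1, 0, 0, 0, 0]],
])

```text
t: 22.28
position: [0.6635, 0.1089, 0.1475]
orientation: [0.992, 0.126, -0.011, -0.0]
contact_force: [7.9, 1.8, -9.1]
finger_gap: 0.251
```

Call:
apply_moves([
  [[1, 0, 0, 0, 0], [1, 0, 0, 0, -0.05], [1, 0, 0, 0, -0.07], [1, 0, 0, 0, -0.07], [1, 0, 0, 0, -0.07]],
])

```text
t: 22.7
position: [0.6637, 0.1096, 0.1474]
orientation: [1.0, -0.007, -0.01, -0.002]
contact_force: [-4.3, -0.3, 0.5]
finger_gap: 0.248
```

```bash
python3 rd.py
```

```text
{'t': 22.7, 'p': array([0.6637, 0.1096, 0.1474]), 'F': array([-4.3, -0.3,  0.5]), 'M': array([0.035, 0.478, 0.197]), 'gap': 0.248, 'yaw': np.float64(-0.8), 'phi': 1.83, 'Tc': -0.211, 'Tm': -0.195, 'tilt': array([-0.021,  0.004])}
```

Call:
apply_moves([
  [[1, 0, 0, 0, -0.07], [1, 0, 0, 0, -0.07], [1, 0, 0, 0, -0.07], [1, 0, 0, 0, -0.07], [1, 0, 0, 0, -0.07]],
])

```text
t: 23.12
position: [0.6657, 0.1102, 0.158]
orientation: [0.982, -0.19, -0.005, -0.005]
contact_force: [-6.8, -1.8, 11.9]
finger_gap: 0.01
```

```bash
python3 rd.py
```

```text
{'t': 23.12, 'p': array([0.6657, 0.1102, 0.158 ]), 'F': array([-6.8, -1.8, 11.9]), 'M': array([-0.213,  1.139,  0.153]), 'gap': 0.01, 'yaw': np.float64(-21.8), 'phi': 1.355, 'Tc': -0.438, 'Tm': -0.407, 'tilt': array([-0.008,  0.012])}
```

Call:
apply_moves([
  [[1, 0, 0, 0, -0.07], [1, 0, 0, 0, -0.07], [1, 0, 0, 0, -0.07], [1, 0, 0, 0, -0.07], [1, 0, 0, 0, -0.07]],
])

```text
t: 23.53
position: [0.668, 0.1105, 0.1647]
orientation: [0.931, -0.366, 0.001, -0.008]
contact_force: [0.8, 0.4, -0.1]
finger_gap: -0.003
```

```bash
python3 rd.py;  python3 -c "
from h import *
d=optics.get_image('wrist');cv2.imwrite('pics/w19.png',d['frame'])
s=optics.get_image('side');crop(s['frame'],140,130,300,280,4,'s19.png')"
```

```text
{'t': 23.53, 'p': array([0.668 , 0.1105, 0.1647]), 'F': array([ 0.8,  0.4, -0.1]), 'M': array([-0.004, -0.027,  0.035]), 'gap': -0.003, 'yaw': np.float64(-43.0), 'phi': 0.912, 'Tc': -0.024, 'Tm': -0.026, 'tilt': array([0.007, 0.014])}
```

View pics/w19.png

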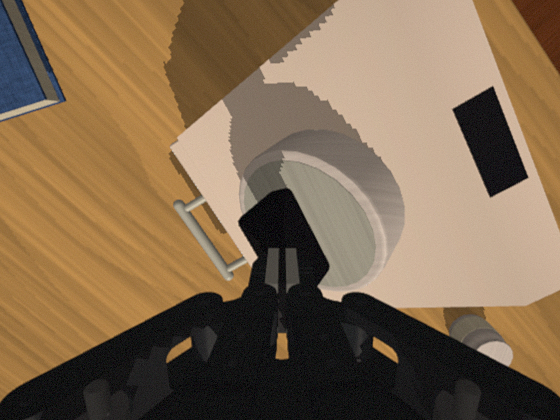

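View pics/s19.png

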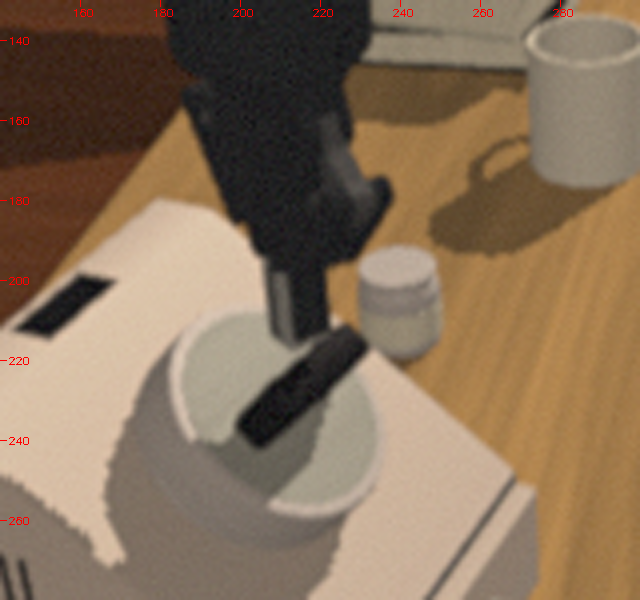

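The grip climbed off the bar as the bar came near level across the slope: the pads are vertical and its faces are tilted there. The bar has stayed roughly across. I'll raise the gripper and measure its angle.

Call:
apply_moves([
  [[1, 0, 0, 2, 0], [1, 0, 0, 2, 0.1], [1, -1.5, 0.3, 1, 0.1], [1, -1.5, 0.3, 0, 0.1], [1, 0, 0, 0, 0.1]],
])

```text
t: 24.05
position: [0.6374, 0.1165, 0.2169]
orientation: [0.987, -0.16, -0.0, -0.007]
contact_force: [1.0, 0.1, 0.6]
finger_gap: 0.001
```

```bash
python3 - <<'E'
from rd import *
from fit import *
st=env.state();d=optics.get_image("wrist");q=optics.get_image("side");s=optics.get_image("scene")
print(rd(st),st["qpos"][5]);np.save("w20P.npy",P(d,st));cv2.imwrite("pics/w20.png",d["frame"])
crop(q["frame"],165,190,245,270,7,"s20.png");crop(s["frame"],260,205,360,295,7,"sc20.png")
k=[.0455,-.0015,.172]
V=[(P(q),obs(q["frame"],(190,205,240,250))),(P(s),obs(s["frame"],(290,215,345,265)))]
for p0 in(-1.2,-1.5,-1.8):
    r=fit(V,[p0,*k,th],[0,1,2]);print(r.fun,r.x)
E
```

```text
{'t': 24.05, 'p': array([0.6374, 0.1165, 0.2169]), 'F': array([1. , 0.1, 0.6]), 'M': array([-0.026,  0.035,  0.015]), 'gap': 0.001, 'yaw': np.float64(-18.4), 'phi': 1.432, 'Tc': -0.035, 'Tm': -0.032, 'tilt': array([0.001, 0.014])} 0.4564110574258641
0.7579380523767942 [-1.61301727  0.0463633  -0.00303889]
0.757512162913532 [-1.6136588   0.04632836 -0.00319634]
0.7564526244955531 [-1.61407266  0.04657764 -0.0034381 ]
```

View pics/w20.png

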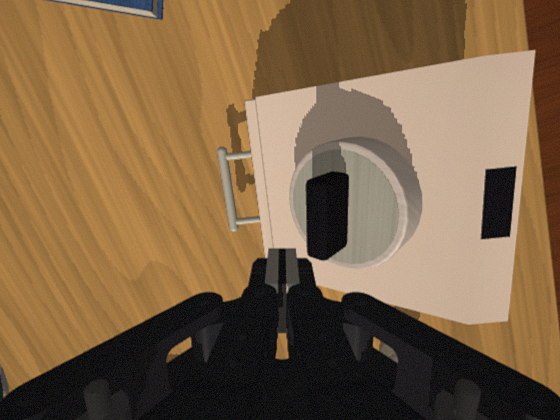

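View pics/s20.png

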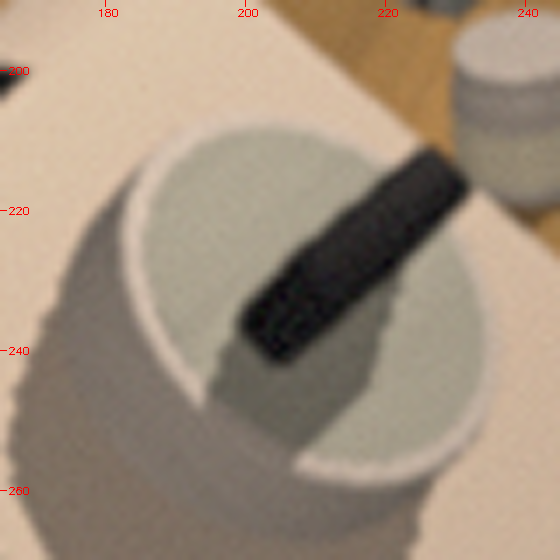

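View pics/sc20.png

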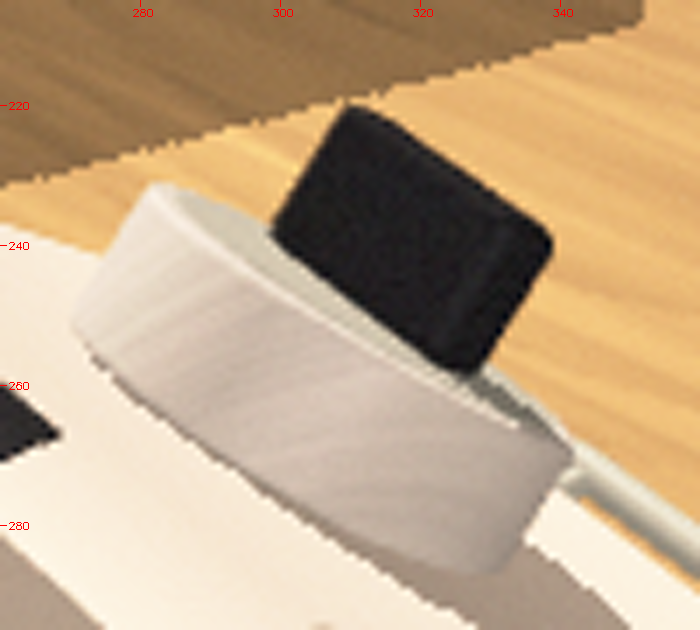

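Bar angle φ≈−1.65 (fit −1.61, wrist view −1.7), so it is already past level. I'll push the bar's left end uphill with the shut fingers to get away from the bad gripping angle, feeling the torque meanwhile.

Call:
apply_moves([
  [[1, -0.3, 1.2, -1, 0], [1, -0.2, 1, -2, 0], [1, 0, 0, -2.5, 0], [1, 0, 0, -1.7, 0], [1, 0, 0, -0.8, 0]],
])

```text
t: 24.62
position: [0.6343, 0.1408, 0.1323]
orientation: [0.985, -0.171, 0.001, -0.007]
contact_force: [0.5, 0.3, -0.1]
finger_gap: -0.007
```

```bash
python3 - <<'E'
from rd import *
st=env.state();d=optics.get_image("wrist");q=optics.get_image("side");s=optics.get_image("scene")
print(rd(st),st["qpos"][5],R3.T@(st["position"]-t3))
cv2.imwrite("pics/w21.png",d["frame"])
crop(q["frame"],140,160,290,280,4,"s21.png")
E
```

```text
{'t': 24.62, 'p': array([0.6343, 0.1408, 0.1323]), 'F': array([ 0.5,  0.3, -0.1]), 'M': array([ 0.006,  0.007, -0.001]), 'gap': -0.007, 'yaw': np.float64(-19.7), 'phi': 1.402, 'Tc': 0.03, 'Tm': 0.004, 'tilt': array([0.004, 0.014])} 0.5156882113650997 [0.00907162 0.02286292 0.13234802]
```

View pics/w21.png

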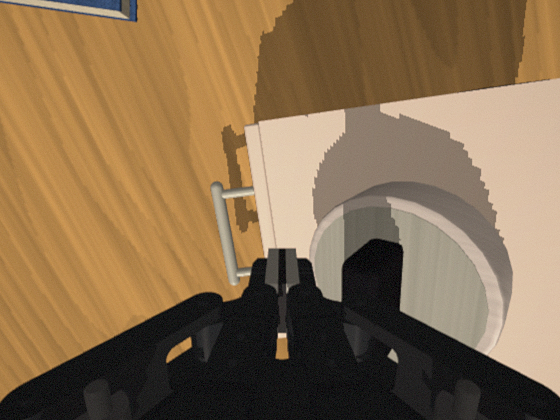

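View pics/s21.png

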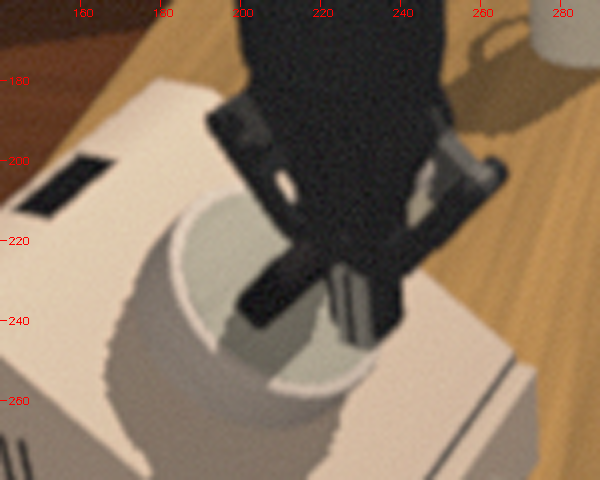

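Call:
apply_moves([
  [[1, 0.6, -0.1, 0, 0], [1, 0.4, -0.1, 0, 0], [1, 0.3, -0.1, 0.2, 0], [1, 0.3, -0.1, 0.2, 0], [1, 0.3, -0.1, 0.2, 0]],
])

```text
t: 25.18
position: [0.6554, 0.137, 0.1454]
orientation: [0.985, -0.171, 0.001, -0.009]
contact_force: [-8.2, 3.6, -1.1]
finger_gap: -0.004
```

```bash
python3 rd.py
```

```text
{'t': 25.18, 'p': array([0.6554, 0.137 , 0.1454]), 'F': array([-8.2,  3.6, -1.1]), 'M': array([ 0.5  ,  1.42 , -0.005]), 'gap': -0.004, 'yaw': np.float64(-19.7), 'phi': 1.402, 'Tc': 0.001, 'Tm': 0.123, 'tilt': array([0.005, 0.018])}
```

Call:
apply_moves([
  [[1, 0.3, -0.1, 0.2, 0], [1, 0.3, -0.1, 0.2, 0], [1, 0.3, -0.1, 0.2, 0], [1, 0.3, 0, 0.2, 0], [1, 0.3, 0, 0.2, 0]],
])

```text
t: 25.6
position: [0.6696, 0.1361, 0.1583]
orientation: [0.985, -0.172, -0.003, -0.011]
contact_force: [-6.2, 5.8, -1.9]
finger_gap: -0.005
```

```bash
python3 rd.py; python3 -c "
from h import *
q=optics.get_image('side');crop(q['frame'],140,160,290,280,4,'s22.png')"
```

```text
{'t': 25.6, 'p': array([0.6696, 0.1361, 0.1583]), 'F': array([-6.2,  5.8, -1.9]), 'M': array([ 0.793,  1.012, -0.026]), 'gap': -0.005, 'yaw': np.float64(-19.8), 'phi': 1.402, 'Tc': 0.249, 'Tm': 0.379, 'tilt': array([-0.003,  0.023])}
```

View pics/s22.png

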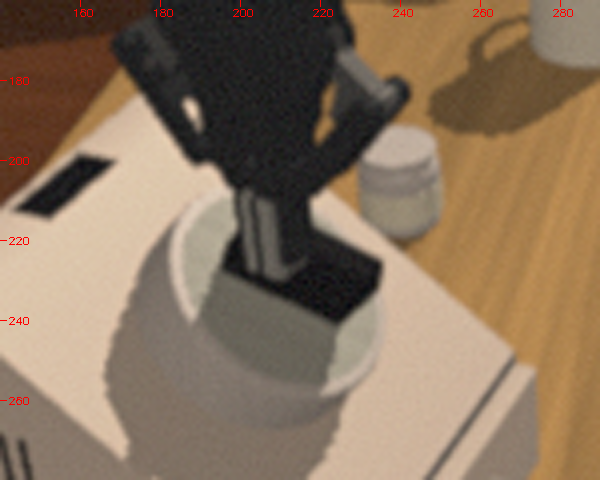

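The push worked: in the side view the bar now runs along (228,225)–(375,265). The push data also show that the moment is given about a point about 0.19 m above the TCP, at the flange. I'll redo the torque fit with that.

```bash
python3 - <<'E'
from rd import *
from scipy.optimize import least_squares
rows=[eval(l) for l in open("log.txt")]
def T(r,L):
    p=np.array(r[1]);Rm=Rn.from_quat(r[2]).as_matrix();F=np.array(r[3]);M=np.array(r[4])
    return -(M+np.cross(p-Rm@[0,0,L]-K,F))@A
def phi(r):
    y=np.degrees(2*np.arctan2(r[2][1],r[2][0]));return y
for r in rows:
    print(round(r[0],2),round(phi(r)%360-360,1),[round(float(T(r,L)),3) for L in(0,.17,.19,.21)],np.round(r[3],1))
E
```

```text
15.68 -80.5 [0.143, 0.065, 0.056, 0.047] [ 0.6  0.6 -1.5]
16.1 -62.9 [0.224, 0.101, 0.086, 0.072] [-2.8  1.9  0.2]
16.52 -80.4 [-0.107, -0.127, -0.129, -0.132] [-5.1  1.4  2.8]
16.93 -101.3 [-0.144, -0.023, -0.009, 0.005] [-2.7 -0.6  3.6]
17.35 -122.3 [-0.095, -0.062, -0.058, -0.055] [-0.4 -0.2 -2.5]
17.77 -143.1 [0.021, -0.131, -0.149, -0.167] [ 0.2  1.4 -0.8]
18.18 -163.0 [4.245, 0.476, 0.033, -0.411] [-9.9 38.2 15.7]
18.7 -161.2 [0.036, 0.003, -0.001, -0.005] [-0.   0.3 -0.1]
21.25 -340.2 [0.003, -0.055, -0.062, -0.069] [ 0.4  0.4 -0.2]
21.77 -345.5 [-0.006, 0.039, 0.044, 0.05] [ 0.7 -0.6  0. ]
22.7 -0.8 [-0.211, -0.081, -0.065, -0.05] [-4.3 -0.3  0.5]
23.12 -21.8 [-0.438, -0.084, -0.043, -0.001] [-6.8 -1.8 11.9]
23.53 -43.0 [-0.024, -0.082, -0.089, -0.095] [ 0.8  0.4 -0.1]
25.18 -19.7 [0.001, -0.169, -0.189, -0.209] [-8.2  3.6 -1.1]
25.6 -19.8 [0.249, -0.208, -0.261, -0.315] [-6.2  5.8 -1.9]
```

Force noise (about 0.5 N on the long lever) is roughly ±0.06 N m per reading, so I need averages. Backing off to see the bar.

Call:
apply_moves([
  [[0.6, -0.5, 0.1, 1.5, 0.12], [0.6, -1, 0, 2, 0.12], [0.6, -1, -0.5, 2, 0.12], [0.6, -1, -0.5, 1, 0], [0.6, 0, -0.5, 0, 0]],
])

```text
t: 26.07
position: [0.6365, 0.1219, 0.2295]
orientation: [1.0, 0.016, -0.004, -0.011]
contact_force: [0.4, 0.6, -0.1]
finger_gap: 0.399
```

```bash
cat > look.py <<'E'
from rd import *
from fit import *
import sys
st=env.state();d=optics.get_image("wrist");q=optics.get_image("side");s=optics.get_image("scene")
n=sys.argv[1];print(rd(st),"q6",st["qpos"][5])
cv2.imwrite(f"pics/w{n}.png",d["frame"]);crop(q["frame"],165,190,245,270,7,f"s{n}.png")
k=[.0455,-.0015,.172]
V=[(P(q),obs(q["frame"],(190,205,240,250))),(P(s),obs(s["frame"],(290,215,345,265)))]
for p0 in map(float,sys.argv[2:]):
    r=fit(V,[p0,*k,th],[0,1,2]);print(r.fun,r.x)
E
python3 look.py 23 -2.2 -2.8
```

```text
{'t': 26.07, 'p': array([0.6365, 0.1219, 0.2295]), 'F': array([ 0.4,  0.6, -0.1]), 'M': array([-0.029,  0.011, -0.042]), 'gap': 0.399, 'yaw': np.float64(-178.2), 'phi': -1.254, 'Tc': 0.004, 'Tm': 0.012, 'tilt': array([-0.008,  0.021])} q6 0.10914040462353182
0.6186258659830862 [-2.31572752  0.04642502 -0.00288384]
0.49113673966238935 [-2.64275362e+00  4.63089257e-02 -2.20658975e-03]
```

View pics/w23.png

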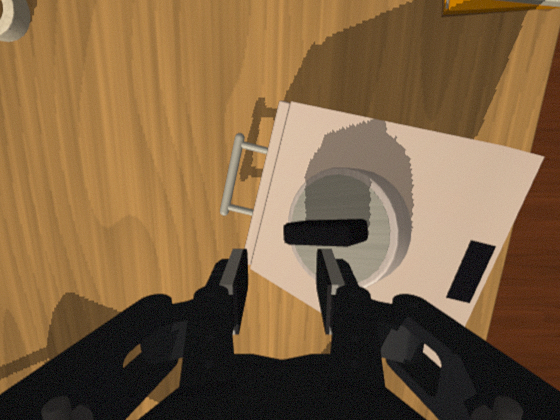

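View pics/s23.png

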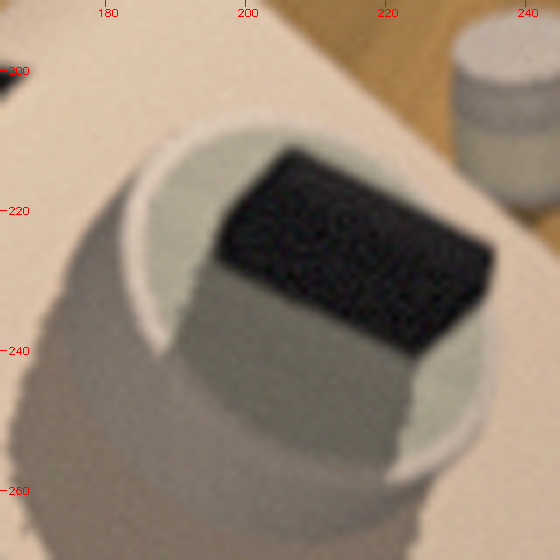

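The side view matches the very first one, so the bar is at φ≈0.30−π≈−2.84, an easy angle to grip. Turning the tool there and gripping as before.

Call:
apply_moves([
  [[0.5, 0.8, -0.3, 0, -0.12], [0.5, 0.8, -0.3, 0, -0.12], [0.5, 0.8, -0.3, 0, -0.12], [0.5, 0.5, -0.2, 0, -0.12], [0.5, 0, 0, 0, -0.12]],
])

```text
t: 26.63
position: [0.6686, 0.1103, 0.2191]
orientation: [0.956, -0.292, -0.005, -0.011]
contact_force: [-1.0, 0.1, -0.8]
finger_gap: 0.497
```

Call:
apply_moves([
  [[0.5, 0, 0, 0, -0.12], [0.5, 0, 0, 0, -0.12], [0.5, 0, 0, -0.5, -0.12], [0.5, 0, 0, -0.5, -0.12], [0.5, 0, 0, -0.5, -0.12]],
])

```text
t: 27.05
position: [0.6709, 0.1103, 0.1962]
orientation: [0.82, -0.572, -0.005, -0.011]
contact_force: [0.3, 0.6, 0.2]
finger_gap: 0.503
```

Call:
apply_moves([
  [[0.5, 0, 0, -0.5, -0.12], [0.5, 0, 0, 0, -0.1], [0.5, 0, 0, 0, 0], [0.5, 0, 0, 0, 0], [0.5, 0, 0, 0, 0]],
])

```text
t: 27.47
position: [0.6714, 0.1105, 0.1824]
orientation: [0.748, -0.664, -0.007, -0.008]
contact_force: [0.1, -0.6, 0.4]
finger_gap: 0.502
```

```bash
python3 - <<'E'
from rd import *
st=env.state();d=optics.get_image("wrist");cv2.imwrite("pics/w24.png",d["frame"]);print(rd(st),st["qpos"][5])
E
```

```text
{'t': 27.47, 'p': array([0.6714, 0.1105, 0.1824]), 'F': array([ 0.1, -0.6,  0.4]), 'M': array([ 0.031, -0.051,  0.016]), 'gap': 0.502, 'yaw': np.float64(-83.2), 'phi': 0.26, 'Tc': 0.021, 'Tm': 0.015, 'tilt': array([-0.   ,  0.022])} 1.566462223110456
```

View pics/w24.png

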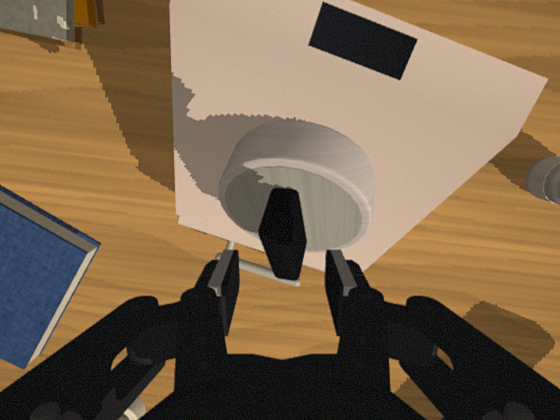

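The bar is upright and centred at x≈284 (φ≈0.26−π). Going down and closing.

Call:
apply_moves([
  [[0.5, -0.3, 0, -1.5, 0], [0.5, 0, 0, -1.2, 0], [0.5, 0, 0, -0.8, 0], [0.5, 0, 0, -0.4, 0], [0.5, 0, 0, -0.2, 0]],
])

```text
t: 27.93
position: [0.6691, 0.1106, 0.1398]
orientation: [0.751, -0.661, -0.007, -0.008]
contact_force: [0.8, 0.0, -0.3]
finger_gap: 0.5
```

Call:
apply_moves([
  [[1, 0, 0, 0, 0], [1, 0, 0, 0, 0], [1, 0, 0, 0, 0], [1, 0, 0, 0, 0], [1, 0, 0, 0, 0]],
], force=40)

```text
t: 28.35
position: [0.6695, 0.1109, 0.1406]
orientation: [0.751, -0.66, -0.007, -0.009]
contact_force: [-0.4, 0.8, -3.5]
finger_gap: 0.239
```

Call:
apply_moves([
  [[1, 0, 0, 0, 0.03], [1, 0, 0, 0, 0.05], [1, 0, 0, 0, 0.05], [1, 0, 0, 0, 0.05], [1, 0, 0, 0, 0.05]],
])

```text
t: 28.77
position: [0.6677, 0.1106, 0.1408]
orientation: [0.823, -0.568, -0.009, -0.006]
contact_force: [0.4, 1.9, -4.1]
finger_gap: 0.238
```

```bash
cat > hold.py <<'E'
from rd import *
import sys
L=.19
def T(st):
    p=st["position"];Rm=Rn.from_quat(st["orientation"]).as_matrix()
    return -(st["ft_torque"]+np.cross(p-Rm@[0,0,L]-K,st["contact_force"]))@A
n=int(sys.argv[1]);out=[]
for i in range(n+1):
    st=env.state();r=rd(st);out.append((T(st),-st["ft_torque"]@A,r["yaw"],*st["contact_force"],*st["ft_torque"]))
    open("log2.txt","a").write(repr((sys.argv[2],i,st["t"],st["position"].tolist(),st["orientation"].tolist(),st["contact_force"].tolist(),st["ft_torque"].tolist()))+"\n")
    if i<n: optics.get_image("wrist")
o=np.array(out);print(st["t"].__round__(2),"gap",round(st["finger_gap"],3),"phi",r["phi"],"p",r["p"]);print(o[:,0].round(3),"mean",o[:,0].mean().round(3));print("yaw",o[:,2].round(1));print("F",o[:,3:6].mean(0).round(2),"M",o[:,6:].mean(0).round(3))
E
python3 hold.py 5 +
```

```text
29.02 gap 0.241 phi 0.46 p [0.6678 0.1106 0.1408]
[ 0.197  0.167  0.021 -0.06   0.028 -0.03 ] mean 0.054
yaw [-69.2 -69.  -69.3 -69.4 -69.4 -69.4]
F [-4.13  1.82 -1.31] M [-1.167  0.411 -1.208]
```

Call:
apply_moves([
  [[1, 0, 0, 0, 0.05], [1, 0, 0, 0, 0.05], [1, 0, 0, 0, 0.05], [1, 0, 0, 0, 0.05], [1, 0, 0, 0, 0.05]],
])

```text
t: 29.43
position: [0.6661, 0.1103, 0.1418]
orientation: [0.886, -0.464, -0.011, -0.003]
contact_force: [-13.6, -1.4, 8.3]
finger_gap: 0.243
```

```bash
python3 hold.py 0 +
```

```text
29.43 gap 0.243 phi 0.688 p [0.6661 0.1103 0.1418]
[0.222] mean 0.222
yaw [-55.3]
F [-13.61  -1.38   8.33] M [-1.098  1.976 -0.941]
```

Call:
apply_moves([
  [[1, 0, 0, 0, 0.05], [1, 0, 0, 0, 0.05], [1, 0, 0, 0, 0.05], [1, 0, 0, 0, 0.05], [1, 0, 0, 0, 0.05]],
])

```text
t: 29.85
position: [0.6643, 0.1094, 0.1445]
orientation: [0.937, -0.35, -0.013, -0.001]
contact_force: [-22.4, -4.7, 15.8]
finger_gap: 0.236
```

```bash
python3 hold.py 0 +
```

```text
29.85 gap 0.236 phi 0.952 p [0.6643 0.1094 0.1445]
[0.173] mean 0.173
yaw [-40.9]
F [-22.4   -4.67  15.81] M [-1.447  3.181 -0.657]
```

Call:
apply_moves([
  [[1, 0, 0, 0, -0.05], [1, 0, 0, 0, -0.05], [1, 0, 0, 0, -0.05], [1, 0, 0, 0, -0.05], [1, 0, 0, 0, -0.05]],
])

```text
t: 30.27
position: [0.6623, 0.1094, 0.1455]
orientation: [0.883, -0.469, -0.014, -0.001]
contact_force: [-1.6, 0.7, -3.0]
finger_gap: 0.243
```

```bash
python3 hold.py 0 -
```

```text
30.27 gap 0.243 phi 0.677 p [0.6623 0.1094 0.1455]
[-0.068] mean -0.068
yaw [-56.]
F [-1.6   0.71 -2.98] M [-0.119 -0.245  0.002]
```

Call:
apply_moves([
  [[1, 0, 0, 0, -0.05], [1, 0, 0, 0, -0.05], [1, 0, 0, 0, -0.05], [1, 0, 0, 0, -0.05], [1, 0, 0, 0, -0.05]],
])

```text
t: 30.68
position: [0.6605, 0.1102, 0.1465]
orientation: [0.812, -0.583, -0.016, -0.003]
contact_force: [-4.8, 0.5, -1.1]
finger_gap: 0.22
```

```bash
python3 hold.py 0 -
```

```text
30.68 gap 0.22 phi 0.43 p [0.6605 0.1102 0.1465]
[-0.204] mean -0.204
yaw [-71.4]
F [-4.76  0.47 -1.12] M [-0.112  0.53   0.185]
```

Call:
apply_moves([
  [[1, 0, 0, 0, -0.05], [1, 0, 0, 0, -0.05], [1, 0, 0, 0, -0.05], [1, 0, 0, 0, -0.05], [1, 0, 0, 0, -0.05]],
])

```text
t: 31.1
position: [0.6591, 0.1113, 0.148]
orientation: [0.727, -0.687, -0.017, -0.006]
contact_force: [-5.4, 0.1, 1.1]
finger_gap: 0.202
```

```bash
python3 hold.py 0 -
```

```text
31.1 gap 0.202 phi 0.209 p [0.6591 0.1113 0.148 ]
[-0.194] mean -0.194
yaw [-86.8]
F [-5.39  0.08  1.13] M [-0.145  0.718  0.178]
```

Call:
apply_moves([
  [[1, 0, 0, 0, -0.05], [1, 0, 0, 0, -0.05], [1, 0, 0, 0, -0.05], [1, 0, 0, 0, -0.05], [1, 0, 0, 0, -0.05]],
])

```text
t: 31.52
position: [0.6584, 0.1124, 0.1489]
orientation: [-0.628, 0.778, 0.017, 0.008]
contact_force: [-3.2, 0.3, -1.8]
finger_gap: 0.195
```

```bash
python3 hold.py 0 -
```

```text
31.52 gap 0.195 phi 0.002 p [0.6584 0.1124 0.1489]
[-0.272] mean -0.272
yaw [-102.2]
F [-3.23  0.31 -1.84] M [-0.075  0.329  0.318]
```

Call:
apply_moves([
  [[1, 0, 0, 0, -0.05], [1, 0, 0, 0, -0.05], [1, 0, 0, 0, -0.05], [1, 0, 0, 0, -0.05], [1, 0, 0, 0, -0.05]],
])

```text
t: 31.93
position: [0.6583, 0.1137, 0.1502]
orientation: [-0.518, 0.855, 0.017, 0.012]
contact_force: [-0.1, 0.1, -3.6]
finger_gap: 0.188
```

```bash
python3 hold.py 0 -
```

```text
31.93 gap 0.188 phi -0.206 p [0.6583 0.1137 0.1502]
[-0.218] mean -0.218
yaw [-117.5]
F [-0.05  0.07 -3.63] M [ 0.119 -0.101  0.412]
```

Readings near the bottom: the pull changes sign around φ_eq≈0.4 (bar angle 0.4−π). More averaging, sweeping + and then −.

Call:
apply_moves([
  [[1, 0.1, 0, -0.1, 0.05], [1, 0.1, 0, -0.1, 0.05], [1, 0, 0, 0, 0.05], [1, 0, 0, 0, 0.05], [1, 0, 0, 0, 0.05]],
])

```text
t: 32.35
position: [0.656, 0.1125, 0.1499]
orientation: [-0.619, 0.785, 0.021, 0.005]
contact_force: [-5.7, -3.3, 0.1]
finger_gap: 0.189
```

```bash
python3 hold.py 1 +
```

```text
32.4 gap 0.188 phi -0.012 p [0.656  0.1125 0.1499]
[ 0.198 -0.013] mean 0.092
yaw [-103.4 -103.2]
F [-6.13 -2.52  0.36] M [-0.618  1.124 -0.285]
```

Call:
apply_moves([
  [[1, 0.1, 0, -0.1, 0.05], [1, 0.1, 0, -0.1, 0.05], [1, 0, 0, 0, 0.05], [1, 0, 0, 0, 0.05], [1, 0, 0, 0, 0.05]],
])

```text
t: 32.82
position: [0.6552, 0.1109, 0.1506]
orientation: [0.714, -0.7, -0.022, 0.0]
contact_force: [-4.4, -3.9, -0.0]
finger_gap: 0.184
```

```bash
python3 hold.py 1 +
```

```text
32.87 gap 0.184 phi 0.185 p [0.6552 0.1108 0.1506]
[ 0.113 -0.061] mean 0.026
yaw [-88.8 -88.6]
F [-5.63 -3.1   0.47] M [-0.754  0.85  -0.192]
```

Call:
apply_moves([
  [[1, 0, 0, 0, 0.05], [1, 0, 0, 0, 0.05], [1, 0, 0, 0, 0.05], [1, 0, 0, 0, 0.05], [1, 0, 0, 0, 0.05]],
])

```text
t: 33.28
position: [0.6543, 0.1086, 0.1515]
orientation: [0.797, -0.603, -0.022, 0.005]
contact_force: [-2.5, -6.4, -1.4]
finger_gap: 0.176
```

```bash
python3 hold.py 1 +
```

```text
33.33 gap 0.173 phi 0.391 p [0.6543 0.1084 0.1515]
[0.133 0.034] mean 0.084
yaw [-74.2 -74. ]
F [-3.55 -5.99 -0.42] M [-1.136  0.534 -0.199]
```

Call:
apply_moves([
  [[1, 0, 0, 0, 0.05], [1, 0, 0, 0, 0.05], [1, 0, 0, 0, 0.05], [1, 0, 0, 0, 0.05], [1, 0, 0, 0, 0.05]],
])

```text
t: 33.75
position: [0.6542, 0.0994, 0.1564]
orientation: [0.866, -0.499, -0.017, 0.014]
contact_force: [-3.0, -1.7, 0.6]
finger_gap: 0.001
```

```bash
python3 hold.py 1 +
```

```text
33.8 gap 0.003 phi 0.614 p [0.6543 0.0996 0.1565]
[-0.102 -0.12 ] mean -0.111
yaw [-59.9 -59.7]
F [-3.59 -5.52  2.44] M [-1.059  0.736  0.039]
```

Call:
apply_moves([
  [[1, 0, 0, 0, 0.05], [1, 0, 0, 0, 0.05], [1, 0, 0, 0, 0.05], [1, 0, 0, 0, 0.05], [1, 0, 0, 0, 0.05]],
])

```text
t: 34.22
position: [0.6557, 0.0985, 0.1591]
orientation: [0.923, -0.385, -0.012, 0.014]
contact_force: [-0.4, -0.7, 0.7]
finger_gap: -0.0
```

```bash
python3 hold.py 1 +
```

```text
34.27 gap -0.002 phi 0.872 p [0.6558 0.0985 0.1592]
[0.099 0.064] mean 0.081
yaw [-45.3 -45.1]
F [-0.33 -0.63  0.51] M [-0.003 -0.001 -0.009]
```

The grip crept down the bar and slipped off its end. Before regripping, I'll fit what I have.

```bash
cat > est.py <<'E'
from rd import *
from scipy.optimize import least_squares
def T(p,q,F,M,L):
    p,F,M=map(np.array,(p,F,M));Rm=Rn.from_quat(q).as_matrix();return -(M+np.cross(p-Rm@[0,0,L]-K,F))@A
def ph(q,off):
    y=np.degrees(2*np.arctan2(q[1],q[0]));y=(y+180)%180-180
    rel=np.deg2rad(y+90+12.3);return np.arctan2(.766*np.sin(rel),np.cos(rel))+off
D=[]
l1={16.1:1,16.52:-1,16.93:-1,17.35:-1,17.77:-1}
for l in open("log.txt"):
    r=eval(l);t=round(r[0],2)
    if t in l1: D.append((ph(r[2],0),l1[t],r[1:]))
    if t==22.7: D.append((-1.31,-1,r[1:]))
bad=[33.75,33.8,34.22,34.27]
for l in open("log2.txt"):
    r=eval(l)
    if r[1]==0 and round(r[2],2) not in bad: D.append((ph(r[4],-np.pi),1 if r[0]=="+" else -1,r[3:]))
for L in(.17,.19,.21):
    t=np.array([T(*d[2],L) for d in D]);p=np.array([d[0] for d in D]);s=np.array([d[1] for d in D])
    f=lambda x:(t-(x[2]*s-x[0]*np.sin(p-x[1])))/.05
    def g(x): return np.r_[f(x),(x[0]-.12)/.02,(x[2]-.17)/.02]
    best=min((least_squares(g,[.12,a,.17],loss="soft_l1") for a in np.arange(-3,3,.7)),key=lambda r:r.cost)
    C=np.linalg.inv(best.jac.T@best.jac)
    print(L,len(D),"A,top,f",best.x.round(3),"lowest phi_eq",best.x[1].round(3),"sd",np.sqrt(C[1,1]).round(3),"cost",best.cost.round(2))
    if L==.19: print(np.c_[p,s,t,s*.17-t].round(3))
E
python3 est.py
```

```text
0.17 17 A,top,f [0.111 0.717 0.159] lowest phi_eq 0.717 sd 0.212 cost 9.37
0.19 17 A,top,f [0.117 0.463 0.164] lowest phi_eq 0.463 sd 0.165 cost 6.72
[[ 5.610e-01  1.000e+00  8.600e-02  8.400e-02]
 [ 2.990e-01 -1.000e+00 -1.290e-01 -4.100e-02]
 [ 1.300e-02 -1.000e+00 -9.000e-03 -1.610e-01]
 [-2.710e-01 -1.000e+00 -5.800e-02 -1.120e-01]
 [-5.850e-01 -1.000e+00 -1.490e-01 -2.100e-02]
 [-1.310e+00 -1.000e+00 -6.500e-02 -1.050e-01]
 [-2.678e+00  1.000e+00  1.970e-01 -2.700e-02]
 [-2.454e+00  1.000e+00  2.220e-01 -5.200e-02]
 [-2.190e+00  1.000e+00  1.730e-01 -3.000e-03]
 [-2.465e+00 -1.000e+00 -6.800e-02 -1.020e-01]
 [-2.711e+00 -1.000e+00 -2.040e-01  3.400e-02]
 [-2.932e+00 -1.000e+00 -1.940e-01  2.400e-02]
 [-3.140e+00 -1.000e+00 -2.720e-01  1.020e-01]
 [-3.347e+00 -1.000e+00 -2.180e-01  4.800e-02]
 [-3.157e+00  1.000e+00  1.980e-01 -2.800e-02]
 [-2.960e+00  1.000e+00  1.130e-01  5.700e-02]
 [-2.754e+00  1.000e+00  1.330e-01  3.700e-02]]
0.21 17 A,top,f [0.127 0.197 0.175] lowest phi_eq 0.197 sd 0.157 cost 8.66
```

Best estimate so far: heavy side lowest at φ_eq≈0.46±0.17 (bar at that minus π). I have time for more averaging. Raising to regrip.

Call:
apply_moves([
  [[0.5, 0, 0, 1, 0], [0.5, 0.4, 0.3, 1.5, -0.1], [0.5, 0.5, 0.4, 1, -0.1], [0.5, 0.3, 0.3, 0, -0.06], [0.5, 0, 0, 0, 0]],
])

```text
t: 34.68
position: [0.6688, 0.1093, 0.1998]
orientation: [0.86, -0.509, -0.013, 0.01]
contact_force: [-0.7, -0.3, -1.2]
finger_gap: 0.503
```

```bash
python3 - <<'E'
from rd import *
st=env.state();d=optics.get_image("wrist");cv2.imwrite("pics/w25.png",d["frame"]);print(rd(st),st["qpos"][5])
E
```

```text
{'t': 34.68, 'p': array([0.6688, 0.1093, 0.1998]), 'F': array([-0.7, -0.3, -1.2]), 'M': array([ 0.017, -0.037,  0.037]), 'gap': 0.503, 'yaw': np.float64(-61.2), 'phi': 0.588, 'Tc': -0.002, 'Tm': -0.013, 'tilt': array([-0.033, -0.004])} 1.1930854746406097
```

View pics/w25.png

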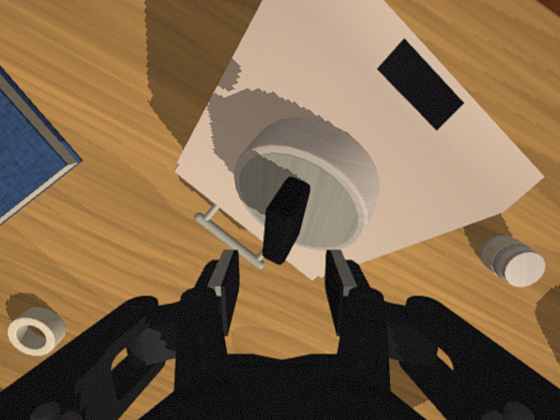

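Bar angle φ_eq≈0.4: 13° clockwise of the pads, centred at (286,220). Turning to match, going down and closing.

Call:
apply_moves([
  [[0.5, 0, 0, -1, -0.11], [0.5, 0, 0, -1.5, -0.11], [0.5, 0, 0, -1.5, 0], [0.5, 0, 0, -1, 0], [0.5, 0, 0, -0.5, 0]],
])

```text
t: 35.15
position: [0.6689, 0.1087, 0.1455]
orientation: [0.802, -0.598, -0.012, 0.007]
contact_force: [1.0, -0.0, -0.0]
finger_gap: 0.494
```

```bash
python3 - <<'E'
from rd import *
st=env.state();d=optics.get_image("wrist");cv2.imwrite("pics/w26.png",d["frame"]);print(rd(st),st["qpos"][5])
E
```

```text
{'t': 35.15, 'p': array([0.6689, 0.1087, 0.1455]), 'F': array([ 1., -0., -0.]), 'M': array([ 0.012, -0.023,  0.004]), 'gap': 0.494, 'yaw': np.float64(-73.4), 'phi': 0.4, 'Tc': 0.01, 'Tm': 0.008, 'tilt': array([-0.028,  0.004])} 1.4010871380278902
```

View pics/w26.png

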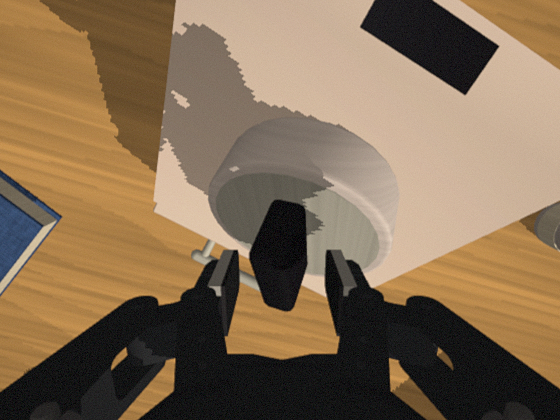

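Call:
apply_moves([
  [[0.5, 0.2, 0.1, -0.4, -0.04], [0.5, 0, 0, -0.2, 0], [1, 0, 0, 0, 0], [1, 0, 0, 0, 0], [1, 0, 0, 0, 0]],
])

```text
t: 35.62
position: [0.6706, 0.1109, 0.1395]
orientation: [0.793, -0.609, -0.014, 0.006]
contact_force: [1.9, -2.4, -9.5]
finger_gap: 0.259
```

Call:
apply_moves([
  [[1, 0, 0, 0, 0.02], [1, 0, 0, 0, 0.04], [1, 0, 0, 0, 0.04], [1, 0, 0, 0, 0.04], [1, 0, 0, 0, 0.04]],
])

```text
t: 36.03
position: [0.6694, 0.1105, 0.1396]
orientation: [0.849, -0.529, -0.014, 0.009]
contact_force: [-1.4, 3.2, -3.0]
finger_gap: 0.262
```

```bash
python3 hold.py 0 +
```

```text
36.03 gap 0.262 phi 0.546 p [0.6694 0.1105 0.1396]
[0.217] mean 0.217
yaw [-63.9]
F [-1.4   3.23 -3.03] M [-0.967 -0.012 -1.489]
```

Call:
apply_moves([
  [[1, 0, 0, 0, 0.04], [1, 0.1, 0, -0.1, 0.04], [1, 0, 0, 0, 0.04], [1, 0, 0, 0, 0.04], [1, 0, 0, 0, 0.04]],
])

```text
t: 36.45
position: [0.6676, 0.11, 0.1402]
orientation: [0.901, -0.433, -0.015, 0.013]
contact_force: [-1.8, 2.8, -3.8]
finger_gap: 0.265
```

```bash
python3 hold.py 0 +
```

```text
36.45 gap 0.265 phi 0.756 p [0.6676 0.11   0.1402]
[0.257] mean 0.257
yaw [-51.4]
F [-1.84  2.81 -3.8 ] M [-0.87  -0.184 -1.368]
```

Call:
apply_moves([
  [[1, 0, 0, 0, -0.04], [1, 0.1, 0, -0.1, -0.04], [1, 0, 0, 0, -0.04], [1, 0, 0, 0, -0.04], [1, 0, 0, 0, -0.04]],
])

```text
t: 36.87
position: [0.6649, 0.1095, 0.1414]
orientation: [0.855, -0.518, -0.019, 0.014]
contact_force: [4.9, 3.4, -7.8]
finger_gap: 0.267
```

```bash
python3 hold.py 0 -
```

```text
36.87 gap 0.267 phi 0.569 p [0.6649 0.1095 0.1414]
[-0.178] mean -0.178
yaw [-62.4]
F [ 4.93  3.44 -7.78] M [ 0.036 -1.042 -0.179]
```

Call:
apply_moves([
  [[1, 0, 0, 0, -0.04], [1, 0.1, 0, -0.1, -0.04], [1, 0, 0, 0, -0.04], [1, 0, 0, 0, -0.04], [1, 0, 0, 0, -0.04]],
])

```text
t: 37.28
position: [0.6634, 0.1099, 0.1423]
orientation: [0.8, -0.6, -0.022, 0.014]
contact_force: [-9.6, 1.2, 4.9]
finger_gap: 0.247
```

```bash
python3 hold.py 0 -
```

```text
37.28 gap 0.247 phi 0.395 p [0.6634 0.1099 0.1423]
[-0.148] mean -0.148
yaw [-73.7]
F [-9.63  1.22  4.87] M [-0.316  1.295 -0.174]
```

Call:
apply_moves([
  [[1, 0, 0, 0, -0.04], [1, 0.1, 0, -0.1, -0.04], [1, 0, 0, 0, -0.04], [1, 0, 0, 0, -0.04], [1, 0, 0, 0, -0.04]],
])

```text
t: 37.7
position: [0.6627, 0.1105, 0.1429]
orientation: [0.737, -0.675, -0.025, 0.012]
contact_force: [-0.7, 1.8, -2.3]
finger_gap: 0.224
```

```bash
python3 hold.py 0 -
```

```text
37.7 gap 0.224 phi 0.234 p [0.6627 0.1105 0.1429]
[-0.166] mean -0.166
yaw [-85.]
F [-0.66  1.82 -2.29] M [ 0.039 -0.114  0.04 ]
```

Call:
apply_moves([
  [[1, 0, 0, 0, -0.05], [1, 0.1, 0, -0.1, -0.05], [1, 0, 0, 0, -0.05], [1, 0, 0, 0, -0.05], [1, 0, 0, 0, -0.05]],
])

```text
t: 38.12
position: [0.6623, 0.111, 0.1435]
orientation: [-0.648, 0.761, 0.027, -0.009]
contact_force: [-2.3, 1.2, -0.2]
finger_gap: 0.201
```

```bash
python3 hold.py 0 -
```

```text
38.12 gap 0.201 phi 0.041 p [0.6623 0.111  0.1435]
[-0.232] mean -0.232
yaw [-99.2]
F [-2.28  1.2  -0.16] M [-0.013  0.265  0.158]
```

Call:
apply_moves([
  [[1, 0, 0, 0, -0.05], [1, 0.1, 0, -0.1, -0.05], [1, 0, 0, 0, -0.05], [1, 0, 0, 0, -0.05], [1, 0, 0, 0, -0.05]],
])

```text
t: 38.53
position: [0.6621, 0.1114, 0.144]
orientation: [-0.549, 0.836, 0.029, -0.006]
contact_force: [1.6, -0.3, -6.1]
finger_gap: 0.2
```

```bash
python3 hold.py 0 -
```

```text
38.53 gap 0.2 phi -0.149 p [0.6621 0.1114 0.144 ]
[-0.143] mean -0.143
yaw [-113.4]
F [ 1.61 -0.3  -6.12] M [ 0.51  -0.521  0.713]
```

Call:
apply_moves([
  [[1, 0, 0, 0, -0.05], [1, 0.1, 0, -0.1, -0.05], [1, 0, 0, 0, -0.05], [1, 0, 0, 0, -0.05], [1, 0, 0, 0, -0.05]],
])

```text
t: 38.95
position: [0.6616, 0.1124, 0.145]
orientation: [-0.442, 0.896, 0.031, -0.002]
contact_force: [3.4, 1.3, -4.6]
finger_gap: 0.197
```

```bash
python3 hold.py 0 -
```

```text
38.95 gap 0.197 phi -0.346 p [0.6616 0.1124 0.145 ]
[-0.384] mean -0.384
yaw [-127.5]
F [ 3.41  1.35 -4.58] M [ 0.676 -0.795  0.918]
```

Call:
apply_moves([
  [[1, 0, 0, 0, 0.05], [1, 0.2, 0, -0.1, 0.05], [1, 0.1, 0, 0, 0.05], [1, 0, 0, 0, 0.05], [1, 0, 0, 0, 0.05]],
])

```text
t: 39.37
position: [0.6594, 0.1119, 0.1453]
orientation: [-0.558, 0.829, 0.033, -0.011]
contact_force: [0.5, -0.3, -3.5]
finger_gap: 0.2
```

```bash
python3 hold.py 0 +; python3 est.py
```

```text
39.37 gap 0.2 phi -0.132 p [0.6594 0.1119 0.1453]
[0.087] mean 0.087
yaw [-112.1]
F [ 0.51 -0.31 -3.49] M [-0.03   0.008 -0.098]
0.17 26 A,top,f [0.12  0.467 0.16 ] lowest phi_eq 0.467 sd 0.143 cost 15.3
0.19 26 A,top,f [0.122 0.409 0.168] lowest phi_eq 0.409 sd 0.123 cost 10.81
[[ 5.610e-01  1.000e+00  8.600e-02  8.400e-02]
 [ 2.990e-01 -1.000e+00 -1.290e-01 -4.100e-02]
 [ 1.300e-02 -1.000e+00 -9.000e-03 -1.610e-01]
 [-2.710e-01 -1.000e+00 -5.800e-02 -1.120e-01]
 [-5.850e-01 -1.000e+00 -1.490e-01 -2.100e-02]
 [-1.310e+00 -1.000e+00 -6.500e-02 -1.050e-01]
 [-2.678e+00  1.000e+00  1.970e-01 -2.700e-02]
 [-2.454e+00  1.000e+00  2.220e-01 -5.200e-02]
 [-2.190e+00  1.000e+00  1.730e-01 -3.000e-03]
 [-2.465e+00 -1.000e+00 -6.800e-02 -1.020e-01]
 [-2.711e+00 -1.000e+00 -2.040e-01  3.400e-02]
 [-2.932e+00 -1.000e+00 -1.940e-01  2.400e-02]
 [-3.140e+00 -1.000e+00 -2.720e-01  1.020e-01]
 [-3.347e+00 -1.000e+00 -2.180e-01  4.800e-02]
 [-3.157e+00  1.000e+00  1.980e-01 -2.800e-02]
 [-2.960e+00  1.000e+00  1.130e-01  5.700e-02]
 [-2.754e+00  1.000e+00  1.330e-01  3.700e-02]
 [-2.595e+00  1.000e+00  2.170e-01 -4.700e-02]
 [-2.386e+00  1.000e+00  2.570e-01 -8.700e-02]
 [-2.572e+00 -1.000e+00 -1.780e-01  8.000e-03]
 [-2.746e+00 -1.000e+00 -1.480e-01 -2.200e-02]
 [-2.907e+00 -1.000e+00 -1.660e-01 -4.000e-03]
 [-3.101e+00 -1.000e+00 -2.320e-01  6.200e-02]
 [-3.291e+00 -1.000e+00 -1.430e-01 -2.700e-02]
 [-3.488e+00 -1.000e+00 -3.840e-01  2.140e-01]
 [-3.274e+00  1.000e+00  8.700e-02  8.300e-02]]
0.21 26 A,top,f [0.128 0.313 0.175] lowest phi_eq 0.313 sd 0.121 cost 14.1
```

Estimate now: lowest at φ_eq≈0.41±0.12, i.e. tool yaw ≈ −72.7°. The grip has crept about 9 mm downhill, so I'll reseat it before the final turn.

Call:
apply_moves([
  [[0.55, 0, 0, 0, 0], [0.55, 0, 0, 0, 0], [0.55, 0.4, -0.1, 0, 0], [0.55, 0.4, 0, -0.3, 0], [0.55, 0.1, 0, -0.3, 0]],
])

```text
t: 39.78
position: [0.6697, 0.1107, 0.1413]
orientation: [-0.559, 0.828, 0.033, -0.01]
contact_force: [0.2, 0.8, -0.5]
finger_gap: 0.45
```

```bash
python3 - <<'E'
from rd import *
st=env.state();d=optics.get_image("wrist");cv2.imwrite("pics/w27.png",d["frame"]);print(rd(st),st["qpos"][5])
E
```

```text
{'t': 39.78, 'p': array([0.6697, 0.1107, 0.1413]), 'F': array([ 0.2,  0.8, -0.5]), 'M': array([ 0.004, -0.031, -0.023]), 'gap': 0.45, 'yaw': np.float64(-111.9), 'phi': -0.129, 'Tc': 0.038, 'Tm': 0.025, 'tilt': array([-0.053,  0.043])} 2.054534014890581
```

View pics/w27.png

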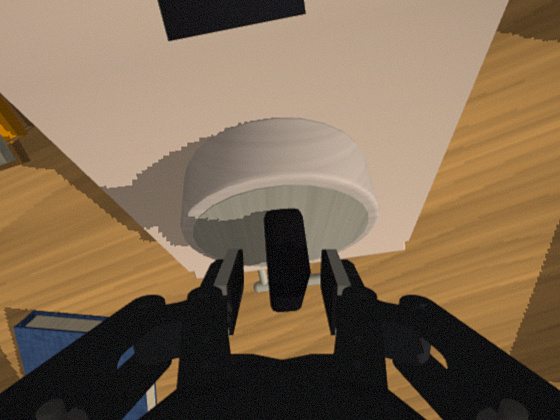

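The bar is parallel to the pads and centred (x≈286). Closing and turning + towards the target.

Call:
apply_moves([
  [[1, 0, 0, 0, 0], [1, 0, 0, 0, 0], [1, 0, 0, 0, 0], [1, 0, 0, 0, 0.04], [1, 0, 0, 0, 0.05]],
])

```text
t: 40.25
position: [0.6693, 0.1087, 0.1404]
orientation: [-0.596, 0.803, 0.032, -0.013]
contact_force: [-2.6, -0.8, 1.2]
finger_gap: 0.203
```

Call:
apply_moves([
  [[1, 0, 0, 0, 0.05], [1, 0.1, 0, -0.1, 0.05], [1, 0.1, 0, 0, 0.05], [1, 0, 0, 0, 0.05], [1, 0, 0, 0, 0.05]],
])

```text
t: 40.67
position: [0.6692, 0.1092, 0.1406]
orientation: [-0.694, 0.719, 0.031, -0.019]
contact_force: [-0.1, 3.8, 1.5]
finger_gap: 0.204
```

```bash
python3 hold.py 0 +
```

```text
40.67 gap 0.204 phi 0.139 p [0.6692 0.1092 0.1406]
[0.139] mean 0.139
yaw [-92.]
F [-0.13  3.8   1.46] M [-1.042 -0.026 -1.584]
```

Call:
apply_moves([
  [[1, 0, 0, 0, 0.05], [1, 0.1, 0, -0.1, 0.05], [1, 0.1, 0, 0, 0.05], [1, 0, 0, 0, 0.05], [1, 0, 0, 0, 0.05]],
])

```text
t: 41.08
position: [0.6673, 0.1095, 0.1418]
orientation: [0.78, -0.624, -0.031, 0.027]
contact_force: [10.0, 3.3, -7.0]
finger_gap: 0.207
```

```bash
python3 hold.py 0 +
```

```text
41.08 gap 0.207 phi 0.343 p [0.6673 0.1095 0.1418]
[0.09] mean 0.09
yaw [-77.3]
F [10.01  3.26 -7.03] M [-1.47  -1.633 -1.819]
```

Call:
apply_moves([
  [[1, 0, 0, 0, 0.05], [1, 0.1, 0, -0.1, 0.05], [1, 0.1, 0, 0, 0.05], [1, 0, 0, 0, 0.05], [1, 0, 0, 0, 0.05]],
])

```text
t: 41.5
position: [0.6662, 0.1093, 0.1426]
orientation: [0.853, -0.52, -0.028, 0.034]
contact_force: [6.0, 6.0, -3.0]
finger_gap: 0.205
```

```bash
python3 hold.py 0 +
```

```text
41.5 gap 0.205 phi 0.564 p [0.6662 0.1093 0.1426]
[0.219] mean 0.219
yaw [-62.7]
F [ 5.98  6.03 -3.04] M [-1.785 -1.374 -2.556]
```

Call:
apply_moves([
  [[1, 0, 0, 0, 0.05], [1, 0.1, 0, -0.1, 0.05], [1, 0.1, 0, 0, 0.05], [1, 0, 0, 0, 0.05], [1, 0, 0, 0, 0.05]],
])

```text
t: 41.92
position: [0.6571, 0.1048, 0.148]
orientation: [0.912, -0.407, -0.031, 0.048]
contact_force: [-17.3, -11.1, 11.7]
finger_gap: 0.207
```

```bash
python3 hold.py 0 +; python3 est.py | grep lowest
```

```text
41.92 gap 0.207 phi 0.815 p [0.6571 0.1048 0.148 ]
[0.152] mean 0.152
yaw [-48.1]
F [-17.27 -11.14  11.7 ] M [-2.477  2.767 -0.631]
0.17 30 A,top,f [0.118 0.422 0.163] lowest phi_eq 0.422 sd 0.134 cost 22.1
0.19 30 A,top,f [0.12  0.437 0.166] lowest phi_eq 0.437 sd 0.117 cost 12.29
0.21 30 A,top,f [0.13  0.369 0.171] lowest phi_eq 0.369 sd 0.115 cost 19.42
```

The estimate holds at φ_eq≈0.43±0.12, hardly dependent on L. The last step made the grip slide, so I'll open, rise and look.

Call:
apply_moves([
  [[1, 0, 0, 0, -0.03], [0.5, 0, 0, 0, 0], [0.5, 0, 0, 0, 0], [0.5, 0, 0, 1, 0], [0.5, 0.4, 0.2, 1.5, 0]],
])

```text
t: 42.33
position: [0.6588, 0.1062, 0.1719]
orientation: [0.906, -0.419, -0.034, 0.05]
contact_force: [0.2, 0.6, 1.0]
finger_gap: 0.502
```

Call:
apply_moves([
  [[0.5, 0.5, 0.2, 1.5, -0.12], [0.5, 0.2, 0, 0.5, -0.12], [0.5, 0, 0, 0, -0.1], [0.5, 0, 0, 0, 0], [0.5, 0, 0, 0, 0]],
])

```text
t: 42.75
position: [0.6681, 0.1092, 0.1996]
orientation: [0.819, -0.57, -0.04, 0.041]
contact_force: [-0.2, 0.1, -0.1]
finger_gap: 0.502
```

```bash
python3 look.py 28 -2.4 -2.8; python3 -c "
from h import *
d=optics.get_image('side');cv2.imwrite('pics/side28.png',d['frame'])"
```

```text
{'t': 42.75, 'p': array([0.6681, 0.1092, 0.1996]), 'F': array([-0.2,  0.1, -0.1]), 'M': array([ 0.007, -0.086, -0.022]), 'gap': 0.502, 'yaw': np.float64(-69.7), 'phi': 0.456, 'Tc': 0.03, 'Tm': 0.032, 'tilt': array([-0.112, -0.021])} q6 1.343181025801541
0.6851158421293936 [-2.45858197e+00  4.57474013e-02 -2.28755970e-03]
0.6860255724134658 [-2.46036150e+00  4.60597605e-02 -2.00212839e-03]
```

View pics/w28.png

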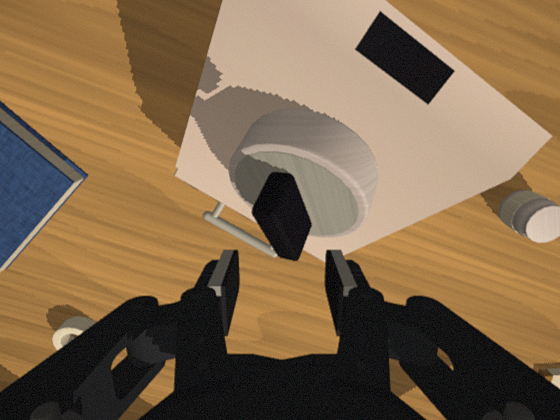

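View pics/side28.png

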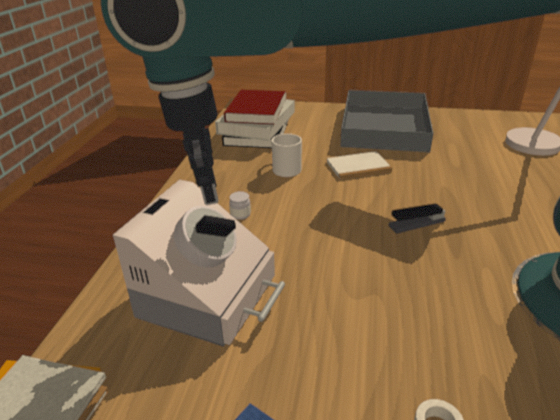

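The tool has picked up about 6.5° of tilt away from the knob's axis (−0.112 in x). A half turn about the vertical turns that tilt towards the axis, which suits the grasp better. I have the time, so I'll do it.

Call:
apply_moves([
  [[0.5, 0, 0, 1, 0.12], [0.5, 0, 0, 0.5, 0.12], [0.5, 0, 0, 0, 0.12], [0.5, 0, 0, 0, 0.12], [0.5, 0, 0, 0, 0.12]],
])

```text
t: 43.37
position: [0.6671, 0.1091, 0.2127]
orientation: [0.954, -0.292, -0.027, 0.053]
contact_force: [-0.0, -0.0, -0.7]
finger_gap: 0.5
```

Call:
apply_moves([
  [[0.5, 0, 0, 0, 0.12], [0.5, 0, 0, 0, 0.12], [0.5, 0, 0, 0, 0.12], [0.5, 0, 0, 0, 0.12], [0.5, 0, 0, 0, 0.12]],
])

```text
t: 43.78
position: [0.6664, 0.1098, 0.2112]
orientation: [0.998, 0.015, -0.011, 0.06]
contact_force: [0.1, 0.1, -0.9]
finger_gap: 0.499
```

Call:
apply_moves([
  [[0.5, 0, 0, 0, 0.12], [0.5, 0, 0, 0, 0.12], [0.5, 0, 0, 0, 0.12], [0.5, 0, 0, 0, 0.12], [0.5, 0, 0, 0, 0.12]],
])

```text
t: 44.2
position: [0.6654, 0.1107, 0.2097]
orientation: [0.945, 0.321, 0.006, 0.061]
contact_force: [-0.1, 0.4, -0.6]
finger_gap: 0.499
```

Call:
apply_moves([
  [[0.5, 0, 0, 0, 0.12], [0.5, 0, 0, 0, 0.12], [0.5, 0, 0, 0, 0.12], [0.5, 0, 0, 0, 0.12], [0.5, 0, 0, 0, 0.12]],
])

```text
t: 44.62
position: [0.6642, 0.1115, 0.2084]
orientation: [0.8, 0.597, 0.023, 0.057]
contact_force: [-0.2, 0.5, -0.5]
finger_gap: 0.499
```

Call:
apply_moves([
  [[0.5, 0, 0, 0, 0.12], [0.5, 0, 0, 0, 0.12], [0.5, 0, 0, 0, 0.12], [0.5, 0, 0, 0, 0.12], [0.5, 0, 0, 0, 0.12]],
])

```text
t: 45.03
position: [0.6629, 0.1122, 0.2072]
orientation: [0.578, 0.814, 0.039, 0.048]
contact_force: [0.4, 0.8, 0.4]
finger_gap: 0.499
```

Call:
apply_moves([
  [[0.5, 0, 0, 0, 0.12], [0.5, 0, 0, 0, 0.1], [0.5, 0, 0, 0, 0], [0.5, 0, 0, 0, 0], [0.5, 0, 0, 0, 0]],
])

```text
t: 45.45
position: [0.662, 0.1121, 0.2062]
orientation: [0.478, 0.876, 0.043, 0.043]
contact_force: [0.1, 0.4, 0.3]
finger_gap: 0.504
```

```bash
python3 - <<'E'
from rd import *
st=env.state();d=optics.get_image("wrist");cv2.imwrite("pics/w29.png",d["frame"]);print(rd(st),st["qpos"][5])
E
```

```text
{'t': 45.45, 'p': array([0.662 , 0.1121, 0.2062]), 'F': array([0.1, 0.4, 0.3]), 'M': array([0.038, 0.064, 0.027]), 'gap': 0.504, 'yaw': np.float64(-57.3), 'phi': 0.654, 'Tc': -0.012, 'Tm': -0.005, 'tilt': array([0.117, 0.035])} -2.02300820001931
```

View pics/w29.png

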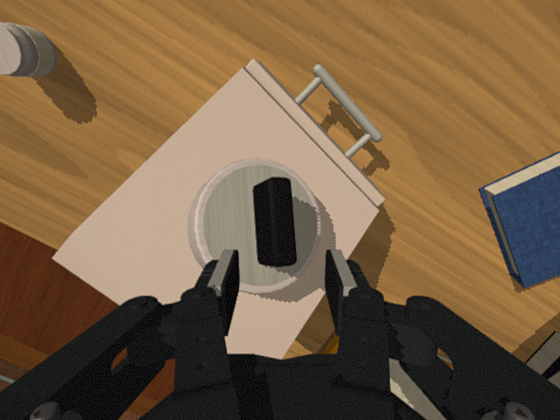

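The tilt is now +0.117 in x, towards the axis. The bar is at (276,222), about 4° CCW. Moving over it and going down.

Call:
apply_moves([
  [[0.55, 0.5, -0.1, -1, 0.07], [0.55, 0.2, 0, -1.5, 0], [0.55, 0.1, 0, -1.5, 0], [0.55, 0, 0, -1, 0], [0.55, 0, 0, -0.5, 0]],
])

```text
t: 45.92
position: [0.6702, 0.1118, 0.1481]
orientation: [0.451, 0.89, 0.045, 0.042]
contact_force: [-1.1, -0.3, 0.7]
finger_gap: 0.451
```

```bash
python3 - <<'E'
from rd import *
st=env.state();d=optics.get_image("wrist");cv2.imwrite("pics/w30.png",d["frame"]);print(rd(st),st["qpos"][5])
d=optics.get_image("side");crop(d["frame"],140,130,300,280,4,"s30.png")
E
```

```text
{'t': 45.92, 'p': array([0.6702, 0.1118, 0.1481]), 'F': array([-1.1, -0.3,  0.7]), 'M': array([-0.029,  0.025,  0.06 ]), 'gap': 0.451, 'yaw': np.float64(-53.8), 'phi': 0.714, 'Tc': -0.075, 'Tm': -0.067, 'tilt': array([0.116, 0.042])} -2.092378331083567
```

View pics/w30.png

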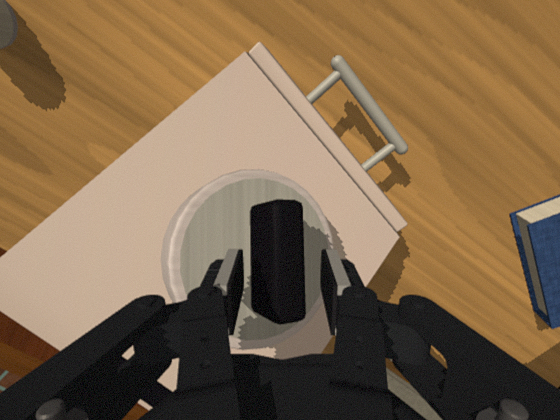

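View pics/s30.png

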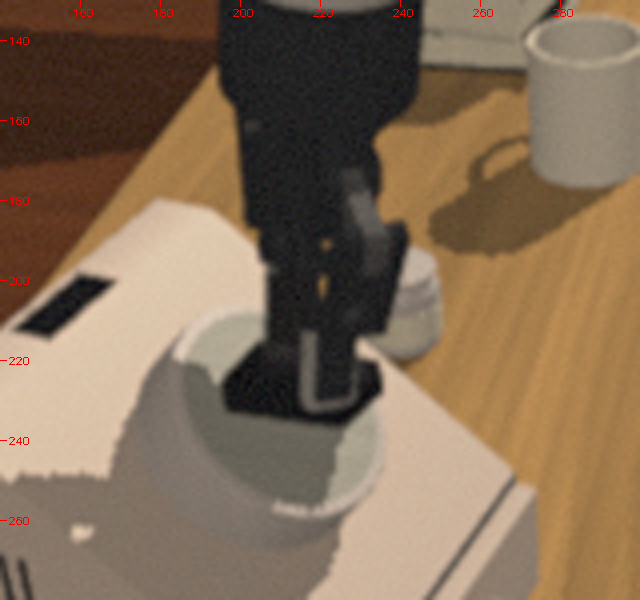

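```bash
cat > ph2.py <<'E'
from rd import *
U=R3@ux;V=R3@np.array([0,1.,0])
def ph2(q,off=0):
    tx=Rn.from_quat(q).as_matrix()[:,0];f=np.arctan(-(U@tx)/(V@tx));return f+off
if __name__=="__main__":
    q=env.state()["orientation"];print("phi_eq now",ph2(q))
    for d in np.arange(-.5,.15,.05): print(round(d,2),round(float(ph2((Rn.from_rotvec([0,0,d])*Rn.from_quat(q)).as_quat())),3),end="; ")
E
python3 ph2.py; sed -i 's/^def ph(q,off):/from ph2 import ph2\ndef ph(q,off): return ph2(q,off)\ndef ph_old(q,off):/' est.py; python3 est.py|grep lowest
```

```text
phi_eq now 0.7316309320592433
-0.5 0.291; -0.45 0.331; -0.4 0.372; -0.35 0.414; -0.3 0.456; -0.25 0.5; -0.2 0.544; -0.15 0.589; -0.1 0.636; -0.05 0.683; -0.0 0.732; 0.05 0.782; 0.1 0.833; 0.17 30 A,top,f [ 0.118 -5.875  0.163] lowest phi_eq -5.875 sd 0.134 cost 22.04
0.19 30 A,top,f [0.12  0.423 0.165] lowest phi_eq 0.423 sd 0.117 cost 12.28
0.21 30 A,top,f [0.13  0.356 0.171] lowest phi_eq 0.356 sd 0.116 cost 19.49
```

Call:
apply_moves([
  [[0.55, 0, 0, -0.4, 0], [0.55, 0, 0, -0.2, 0], [1, 0, 0, 0, 0], [1, 0, 0, 0, 0], [1, 0, 0, 0, 0]],
])

```text
t: 46.43
position: [0.6702, 0.1121, 0.1438]
orientation: [0.452, 0.89, 0.045, 0.043]
contact_force: [-0.5, 0.8, -4.3]
finger_gap: 0.252
```

Call:
apply_moves([
  [[1, 0, 0, 0, -0.02], [1, 0, 0, 0, -0.04], [1, 0, 0, 0, -0.04], [1, 0, 0, 0, -0.04], [1, 0, 0, 0, -0.04]],
])

```text
t: 46.85
position: [0.6692, 0.1111, 0.1448]
orientation: [0.535, 0.843, 0.04, 0.046]
contact_force: [-2.8, -1.9, -1.0]
finger_gap: 0.238
```

```bash
python3 hold.py 0 -; python3 ph2.py
```

```text
46.85 gap 0.238 phi 0.532 p [0.6692 0.1111 0.1448]
[-0.07] mean -0.07
yaw [-64.8]
F [-2.79 -1.89 -0.96] M [-0.357  0.227  0.065]
phi_eq now 0.5513858607698291
-0.5 0.141; -0.45 0.179; -0.4 0.218; -0.35 0.258; -0.3 0.298; -0.25 0.338; -0.2 0.379; -0.15 0.421; -0.1 0.464; -0.05 0.507; -0.0 0.551; 0.05 0.597; 0.1 0.643;
```

Good grip. A few more averaged passes through the bottom, − and then + back, ending on target.

Call:
apply_moves([
  [[1, 0, 0, 0, -0.04], [1, 0, 0, 0, -0.04], [1, 0, 0, 0, -0.04], [1, 0, 0, 0, -0.04], [1, 0, 0, 0, -0.04]],
])

```text
t: 47.27
position: [0.6678, 0.1101, 0.1461]
orientation: [0.622, 0.78, 0.033, 0.05]
contact_force: [-7.1, -1.1, 1.2]
finger_gap: 0.212
```

```bash
python3 hold.py 0 -
```

```text
47.27 gap 0.212 phi 0.345 p [0.6678 0.1101 0.1461]
[-0.165] mean -0.165
yaw [-77.1]
F [-7.15 -1.11  1.24] M [-0.442  0.839  0.022]
```

Call:
apply_moves([
  [[1, 0, 0, 0, -0.04], [1, 0, 0, 0, -0.04], [1, 0, 0, 0, -0.04], [1, 0, 0, 0, -0.04], [1, 0, 0, 0, -0.04]],
])

```text
t: 47.68
position: [0.6666, 0.1092, 0.147]
orientation: [0.703, 0.709, 0.026, 0.053]
contact_force: [-5.0, -2.8, -0.4]
finger_gap: 0.201
```

```bash
python3 hold.py 0 -
```

```text
47.68 gap 0.201 phi 0.172 p [0.6666 0.1092 0.147 ]
[-0.162] mean -0.162
yaw [-89.5]
F [-5.04 -2.8  -0.4 ] M [-0.511  0.855  0.074]
```

Call:
apply_moves([
  [[1, 0, 0, 0, -0.04], [1, 0, 0, 0, -0.04], [1, 0, 0, 0, -0.04], [1, 0, 0, 0, -0.04], [1, 0, 0, 0, -0.04]],
])

```text
t: 48.1
position: [0.6658, 0.1084, 0.1471]
orientation: [0.775, 0.629, 0.019, 0.056]
contact_force: [-3.1, -1.1, -4.7]
finger_gap: 0.201
```

```bash
python3 hold.py 0 -
```

```text
48.1 gap 0.201 phi 0.006 p [0.6658 0.1084 0.1471]
[-0.272] mean -0.272
yaw [-101.8]
F [-3.12 -1.06 -4.71] M [-0.037  0.101  0.468]
```

Call:
apply_moves([
  [[1, 0, 0, 0, 0.04], [1, 0, 0, 0, 0.04], [1, 0, 0, 0, 0.04], [1, 0, 0, 0, 0.04], [1, 0, 0, 0, 0.04]],
])

```text
t: 48.52
position: [0.6652, 0.1086, 0.1472]
orientation: [0.709, 0.703, 0.024, 0.054]
contact_force: [0.0, 2.0, -3.9]
finger_gap: 0.197
```

```bash
python3 hold.py 0 +
```

```text
48.52 gap 0.197 phi 0.158 p [0.6652 0.1086 0.1472]
[0.104] mean 0.104
yaw [-90.5]
F [ 0.05  1.95 -3.93] M [-0.151 -0.031 -0.481]
```

Call:
apply_moves([
  [[1, 0, 0, 0, 0.04], [1, 0, 0, 0, 0.04], [1, 0, 0, 0, 0.04], [1, 0, 0, 0, 0.04], [1, 0, 0, 0, 0.04]],
])

```text
t: 48.93
position: [0.6646, 0.1092, 0.148]
orientation: [0.634, 0.771, 0.03, 0.051]
contact_force: [-2.4, 0.7, -1.1]
finger_gap: 0.196
```

```bash
python3 hold.py 0 +; python3 est.py|grep lowest; python3 ph2.py
```

```text
48.93 gap 0.196 phi 0.32 p [0.6646 0.1092 0.148 ]
[0.12] mean 0.12
yaw [-78.9]
F [-2.4   0.73 -1.06] M [-0.31   0.357 -0.488]
0.17 36 A,top,f [0.12  0.453 0.163] lowest phi_eq 0.453 sd 0.116 cost 23.62
0.19 36 A,top,f [0.122 0.426 0.162] lowest phi_eq 0.426 sd 0.103 cost 14.28
0.21 36 A,top,f [0.133 0.349 0.164] lowest phi_eq 0.349 sd 0.103 cost 22.97
phi_eq now 0.343409101995622
-0.5 -0.046; -0.45 -0.008; -0.4 0.031; -0.35 0.069; -0.3 0.107; -0.25 0.146; -0.2 0.184; -0.15 0.224; -0.1 0.263; -0.05 0.303; -0.0 0.343; 0.05 0.385; 0.1 0.426;
```

```bash
cat >> est.py <<'E'
L=.19
for nm,sel in (("all",slice(None)),("bottom only",slice(6,None)),("last two grips",slice(17,None)),("last grip",slice(30,None)),("bottom, |F|<9",[i for i in range(6,len(D)) if np.linalg.norm(D[i][2][2])<9])):
    t=np.array([T(*d[2],L) for d in D])[sel];p=np.array([d[0] for d in D])[sel];s=np.array([d[1] for d in D])[sel]
    g=lambda x:np.r_[(t-(x[2]*s-x[0]*np.sin(p-x[1])))/.05,(x[0]-.12)/.015,(x[2]-.17)/.01]
    b=least_squares(g,[.12,.4,.17],loss="soft_l1");print(nm,len(t),b.x.round(3),np.sqrt(np.linalg.inv(b.jac.T@b.jac)[1,1]).round(3))
E
python3 est.py | tail -5
```

```text
all 36 [0.122 0.43  0.165] 0.104
bottom only 30 [0.123 0.418 0.167] 0.107
last two grips 19 [0.124 0.417 0.166] 0.134
last grip 6 [0.122 0.463 0.166] 0.239
bottom, |F|<9 23 [0.126 0.371 0.168] 0.118
```

All subsets agree on 0.37–0.46. Turning the last +0.09 and holding.

Call:
apply_moves([
  [[1, 0, 0, 0, 0.03], [1, 0, 0, 0, 0.03], [1, 0, 0, 0, 0.02], [1, 0, 0, 0, 0], [1, 0, 0, 0, 0]],
])

```text
t: 49.35
position: [0.6645, 0.1092, 0.1482]
orientation: [0.603, 0.796, 0.032, 0.049]
contact_force: [-0.3, 2.2, -2.2]
finger_gap: 0.196
```

Call:
apply_moves([
  [[1, 0, 0, 0, 0], [1, 0, 0, 0, 0], [1, 0, 0, 0, 0], [1, 0, 0, 0, 0], [1, 0, 0, 0, 0]],
])

```text
t: 49.77
position: [0.6645, 0.1092, 0.1482]
orientation: [0.604, 0.795, 0.032, 0.049]
contact_force: [-1.0, 1.1, -2.0]
finger_gap: 0.198
```

```bash
python3 hold.py 4 h; python3 ph2.py|head -1; python3 - <<'E'
from rd import *
st=env.state();d=optics.get_image("wrist");cv2.imwrite("pics/w31.png",d["frame"]);print(rd(st),st["qpos"][5],st["joint_vel"])
d=optics.get_image("side");cv2.imwrite("pics/s31.png",d["frame"])
E
```

```text
49.97 gap 0.195 phi 0.384 p [0.6645 0.1092 0.1481]
[0.112 0.087 0.093 0.107 0.139] mean 0.108
yaw [-74.5 -74.5 -74.5 -74.5 -74.5]
F [-0.73  1.12 -2.06] M [-0.236  0.154 -0.458]
phi_eq now 0.4068975617108412
{'t': 49.97, 'p': array([0.6645, 0.1092, 0.1481]), 'F': array([-1.3,  1.3, -2.2]), 'M': array([-0.187,  0.085, -0.452]), 'gap': 0.195, 'yaw': np.float64(-74.5), 'phi': 0.384, 'Tc': 0.238, 'Tm': 0.217, 'tilt': array([ 0.117, -0.009])} -1.701312341901581 [-0.00092312  0.00075513 -0.00026956  0.00055579 -0.00185587 -0.00161031]
```

View pics/w31.png

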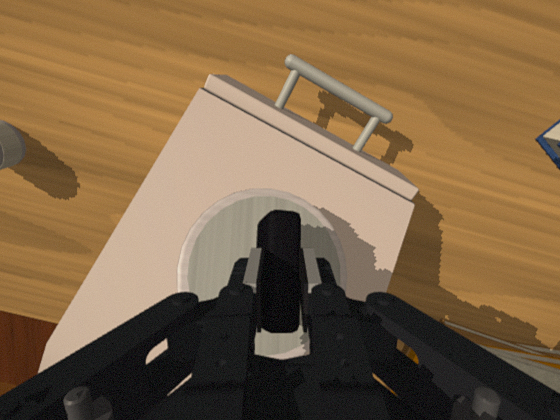

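View pics/s31.png

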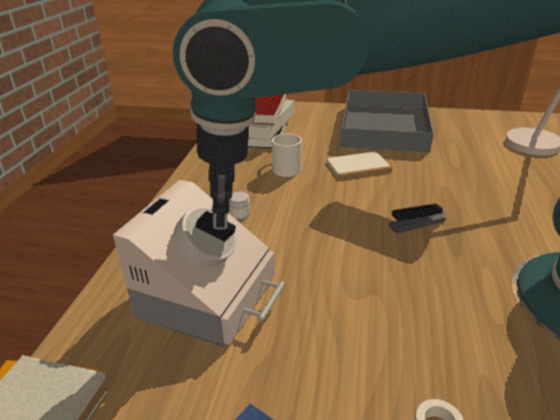

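The pads hold the bar firmly, steady at φ_eq≈0.41. The drawer is shut and the other things stand where they were. Handing in.

```bash
python3 -c "
from bench import env
print(env.job_done()); s=env.state(); print(s['t'],s['finger_gap'],s['contact_force'])"
```

```text
the job is handed in; nothing more can be done
None
the job is handed in; nothing more can be done
```

The carton is in the drawer and let go, and the drawer is shut. The knob is still gripped, with the drum held at my best estimate of "heavy side lowest". I handed in at about 50 s of the 72 s; no verdict was reported.

**Last checks**
- **Carton:** seen lying flat and free in the drawer before I shut it. It was not visible after that.
- **Drawer:** the push ended against a stop at about 60 N wrist force, and the front looks flush in the wrist and side views. I did not measure the last millimetres.
- **Drum angle:** 36 torque readings taken while turning put the lowest point at a bar angle of 0.43 ± 0.10 rad minus π. Different subsets gave 0.37–0.46. The bar is held at about 0.41, but each reading was noisy (about ±0.06 N m), so the angle rests on the average.
- **Grip:** 40 N set, the gap steady at 0.196 (about 17 mm on the 18 mm bar), and the arm still.
- **Other things:** none looked moved in the last side view. That is by eye only.

**What disagreed or went wrong**
- **First grasp missed:** the real fingertips stand about 24 mm short of the reported TCP. I corrected for it.
- **Moments:** they turned out to be given about a point near the flange, not the TCP, so I recomputed the torques.
- **Grip slipped:** the vertical pads came off the knob twice and slid along it once, and the tool ended tilted about 7°. I regripped each time.
- **Joint limit:** joint 6 reached 2.9696 of its 2.97 rad once. No reading was past it.
- **Camera angles:** the fixed-camera fits of the bar angle ran about 0.2 rad above the wrist camera. I used the wrist view and the tool's own angle.

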